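# Load the sample carousel and shut it

### The arm

A 7-joint arm with a two-finger parallel gripper is mounted at the origin on a cart in front of the work surface, level with it; the furniture and walls round the work are solid. World frame = base frame: x ahead of the robot, y to its left, z up, the work surface at z = 0. Lengths are in m, angles in degrees, forces in N, time in s.
With the tool pointing down it reaches from about 0.4 to 0.85 m from the base axis. Payload 4.4 kg.
Tool frame: the origin (TCP) lies on the centre line of the jaws, within the pads' length; the fingertips stand 11 mm ahead of it and the grasp point (between the pads) lies 8 mm behind it (bot.tip_extent is the distance from the TCP to the fingertips, in m); z points along the fingers, y is the line along which they close (so a half turn about z gives the same grasp; the last joint's range is limited). The gripper opens to 94 mm and grips with 3 to 60 N. Pads are 16 mm wide; open, the fingers measure 119 mm over their backs; the gripper's body (75 mm by 177 mm) begins 78 mm behind the grasp point.
Start: joints at [-80.947, 36.005, 2.206, 86.941, -1.547, 57.084, -1.146], TCP at [0.144, 0.634, 0.182] pointing down, gripper open.
Joint ranges: [-175.42, 175.42], [-21.48, 121.26], [-71.46, 75.88], [10.55, 141.38], [-63.04, 243.04], [13.31, 113.54], [-168.57, 168.57]. Speed limits (degrees/s): [147.25, 147.25, 180, 180, 180, 180, 180].

### API

Orientations are given as [roll, pitch, yaw] about the fixed x, y, z axes, in that order (R = Rz(yaw) Ry(pitch) Rx(roll)).
In Python, from rig import bot gives the robot as it stands. The module is installed in compiled form; this text tells all that it offers.
- The arm moves only by the tool arm_command, never from a script. Its argument "series" is a list of rows, each a list of 3 entries, a list of its own where there are three numbers: the turn, a rotation vector about the world's x, y, z in degrees, then the shift along the world's x, y, z in mm, then the closure, from 0 (fully open) to 1 (shut). A call has 1 to 12 rows; each row shifts and turns the commanded pose from where the row before left it; what a row does not reach is not made up. A row lasts 1/12 s, in which the tool goes at most 41.7 mm and 7.16 degrees, less where a joint would pass 70% of its speed; a pose out of reach is approached as far as the arm can. A call is refused whole if a number of a shift passes 41.7 or a number of a turn 7.16, either way. A call with a gripper value outside its range is refused whole. The fingers move at their own pace and stop on an object; "newtons" is the grip in N (left out, the last holds). Time passes only in rows, so rows that do not move let the fingers close. It gives the time, the measured TCP pose, the force, the opening and the grip force at its end, in the units of the state.
- bot.read_state(): the state, without advancing time (a new reading comes with each control period).
- bot.snapshot(name): name is "scene" or "top" or "wrist"; returns a dict with "pixels" (480x640x3 uint8, red, green, blue), "fx", "fy", "cx", "cy" (pixels), "eye" and "attitude" of the camera in the world. Camera axes: x right, y down, z forward; pixel columns grow to the right and rows downward; lengths in m; the calibration is good to about 2 mm. The wrist camera is an equidistant fisheye: a pixel r from the principal point sees the ray r / f radians off the axis. A picture is of the moment at which its call begins. There is no depth.
- bot.sign_off(): hands the job in; it is judged then, once.
The state is a dict: "t": time; "joints": joint angles; "joint_vel": joint speeds; "effort": joint torques, N m; "tcp_pos": TCP position; "tcp_rot": TCP orientation; "force": force on the tool from outside, world axes, zero at the start; "torque": the same for the moment, N m; "gripper_width": finger opening in m; "grasp_force": force on a finger pad.
Only numpy, scipy, OpenCV 4.12 (cv2) and the standard library are available. Lean on these libraries where they do the work, as an engineer would, in place of code of your own. Each camera call takes 0.05 s, during which the arm holds its last target. There are 200 camera calls.

### The job

Put the samples away in the sample carousel, turning it by the knob on top to bring the bay you need to the opening in its clear cover: the clear and the white bottle (or whichever of them is there) go in the deep bay and every vial standing on the open bench near the carousel (not those by the lamp at the far right) in the shallow bay, all standing upright on the bay floors. When all are in, turn the carousel until its solid block fills the whole opening, so that it is shut; leave the tape, petri dish, forceps and tall amber bottle where they are.

Things in the scene. Friction and masses are not known exactly. Their poses are not given: they have to be found in the camera images.
- housing: Fixed housing of the carousel, bolted down: round grey foot, clear wall and flat clear roof (underside 130, top 135 mm above the worktop), radius 155 mm. Wall and roof are missing over a sector of 104 degrees from the axis right out: the loading opening, open above and in front. Origin on the axis at worktop height, z up; -x points to the middle of the opening.
- opening (a point): Point of the housing in the middle of the loading opening, 125 mm from the axis, 18 mm above the worktop.
- platter (a joint): Angle of the platter (radius 149 mm) in the housing, rad, growing counter-clockwise from above; turns both ways for nearly two turns from 0, friction about 0.08 N m, stays where it is left. At 0 the deep bay points along the housing's +x, away from the opening. Three sectors: deep bay, shallow bay, solid block; hub radius 24 mm. Jerky turning topples what stands in it; smooth 0.8 rad/s is safe.
- knob (a point): Centre of the black bar knob on the platter's axis above the roof, by which the platter is turned: bar 18 mm wide, 35 mm high (145 to 180 mm above the worktop), one end blunt (30 mm from the axis), the other (40 mm from it) running to a point toward the middle of the deep bay. The point's x axis runs along the bar to the pointed end.
- deep_bay (a point): Middle of the deep bay's floor (18 mm above the worktop), 105 mm from the axis; moves with the platter. The bay spans 118 degrees, with a clear guard wall 45 mm high, 4 mm thick on its outer edge; a thin wall (top at 126 mm) parts it from the shallow bay. Bottles go here; two fit side by side, centres 105 mm from the axis and 22 degrees either side of the middle.
- shallow_bay (a point): Middle of the shallow bay's floor (66 mm above the worktop), 105 mm from the axis, 119 degrees counter-clockwise of the deep bay's; moves with the platter. The bay spans 118 degrees, with a clear guard wall 22 mm high, 4 mm thick on its outer edge. Vials go here; three fit side by side, 30 degrees apart.
- block (a point): Middle of the solid white block, on its top (126 mm above the worktop), 125 mm from the axis, 239 degrees counter-clockwise of the deep bay; moves with the platter. The block spans 124 degrees: within 10 degrees of the opening's middle it fills the whole opening.
- bottle_a: Clear media bottle with a wide screw cap, 56 mm in diameter, 105 mm high (straight-sided for grasping up to 97 mm), about 0.18 kg, upright, round; origin at the centre of its underside, z up along it. May be absent.
- bottle_b: White reagent bottle with a round screw cap, 56 mm in diameter, 108 mm high (straight-sided for grasping up to 94 mm), about 0.3 kg, upright, round; origin at the centre of its underside, z up along it. May be absent.
- vial_a: Small clear glass sample vial with a screw cap, 27 mm in diameter, 56 mm high (straight-sided for grasping up to 48 mm), 22 g, upright, round; origin at the centre of its underside, z up along it. May be absent.
- vial_b: Small clear glass sample vial with a screw cap, 27 mm in diameter, 56 mm high (straight-sided for grasping up to 48 mm), 22 g, upright, round; origin at the centre of its underside, z up along it. May be absent.
- vial_c: Small clear glass sample vial with a screw cap, 29 mm in diameter, 61 mm high (straight-sided for grasping up to 52 mm), 22 g, upright, round; origin at the centre of its underside, z up along it. May be absent.
- vial_d: Small clear glass sample vial with a screw cap, 29 mm in diameter, 61 mm high (straight-sided for grasping up to 52 mm), 22 g, upright, round; origin at the centre of its underside, z up along it. May be absent.
- tape_roll: Bystander: roll of tape lying flat, 104 mm across, 25 mm high; origin at the centre of its underside.
- petri_dish: Bystander: petri dish, 90 mm across, 15 mm high; origin at the centre of its underside.
- forceps: Bystander: steel forceps lying flat, 127 mm long along its y, 19 mm wide, 8 mm high; origin at the centre of its underside.
- amber_bottle: Bystander, not a sample: tall amber bottle, 66 mm in diameter, 147 mm high; origin at the centre of its underside.
There are look-alikes about, which are no part of the job. Leave any turquoise look-alike of the vial_a alone.

How it is judged (in metres and radians):
On the way, in this order (a step that is already met when the one before it is completed fails the run):
1. every bottle stands in the deep bay and every vial in the shallow bay (horizontal distance between each of bottle_a, bottle_b, vial_a, vial_b, vial_c, vial_d and knob below 0.14 m and height (world z) of bottle_a between 0.013 and 0.023 m and angle between each of bottle_a, bottle_b, vial_a, vial_b, vial_c, vial_d's own z axis and vertical below 0.12 rad and height (world z) of bottle_b between 0.013 and 0.023 m and height (world z) of vial_a between 0.061 and 0.071 m and height (world z) of vial_b between 0.061 and 0.071 m and height (world z) of vial_c between 0.061 and 0.071 m and height (world z) of vial_d between 0.061 and 0.071 m), for 0.2 s.
2. the carousel is turned until the block fills the opening (horizontal distance between block and opening below 0.0215 m), for 0.2 s.
At the end, for the whole second after the job is handed in: Bottles upright (0.12 rad) on the deep bay's floor, vials on the shallow bay's (underside within 5 mm of the floor height, centre within 140 mm of the axis), all at rest; the block's middle within 9.5 degrees (21 mm) of the opening's, so that it fills the opening (all of step 1 and linear speed of each of bottle_a, bottle_b, vial_a, vial_b, vial_c, vial_d below 0.02 m/s and horizontal distance between block and opening below 0.0215 m and velocity of joint platter between -0.03 and 0.03 rad/s); the robot touches nothing.
It fails at once if a bystander is moved more than 30 mm (distance of any of tape_roll, petri_dish, forceps, amber_bottle from where it was at the start of the episode above 0.03 m).
Of bottle_a, bottle_b only 1 to 2 are there at a start; the rules pass over those that are not, and their reading is None.
Of vial_a, vial_b, vial_c, vial_d only 2 to 3 are there at a start; the rules pass over those that are not, and their reading is None.
At some moment in a run one of bottle_a, bottle_b may be knocked a few centimetres aside while the robot is not near it.
It also fails if it takes over 210 s, if anything falls off the work surface, if the arm or the gripper's body presses on something with over 40 N, if the wrist force passes 120 N, or if a joint passes its speed limit or range.

## Working session

There is one attempt and no reset: what is moved stays moved. The work goes in short steps, Python scripts to look and compute and a tool call to move; the robot and the scene stay as the last step left them, time stands still between calls to the robot, and variables do not carry over. Pictures are saved under pics/ and viewed, at most 14 in all, crops included, and the job is handed in when it is done.

Besides the shell and the picture viewer there is one more tool, called after "Call:" by a JSON object that holds its "name" and its "arguments". arm_command: Moves the arm, as the interface text tells. Its arguments: {"type":"object","properties":{"series":{"type":"array","items":{"type":"array"}},"newtons":{"type":"number"}},"required":["series"]}

```bash
mkdir -p pics; cat > h.py <<'E'
from rig import bot
import numpy as np, cv2
from scipy.spatial.transform import Rotation as R
def snap(n,save=None):
    s=bot.snapshot(n)
    if save: cv2.imwrite('pics/'+save,s['pixels'][:,:,::-1])
    return s
def rot(s):
    a=np.array(s['attitude'],float)
    if a.shape==(3,3): return a
    return R.from_euler('xyz',a,degrees=True).as_matrix()
def ray(s,u,v,fish=False):
    x=(u-s['cx'])/s['fx']; y=(v-s['cy'])/s['fy']
    if fish:
        r=np.hypot(x,y); d=np.array([x/r*np.sin(r),y/r*np.sin(r),np.cos(r)]) if r>0 else np.array([0,0,1.])
    else: d=np.array([x,y,1.])
    return rot(s)@d
def hit(s,u,v,z,fish=False):
    d=ray(s,u,v,fish); e=np.array(s['eye']); return e+d*(z-e[2])/d[2]
E
python3 - <<'E'
from h import *
print(bot.read_state())
for n in ['scene','top','wrist']:
    s=snap(n,n+'0.png'); print({k:v for k,v in s.items() if k!='pixels'})
E
```

```text
{'t': 0.0, 'joints': array([-80.94847221,  36.05713442,   2.20240766,  86.99722046,
        -1.54654749,  57.08254043,  -1.14500173]), 'joint_vel': array([ 0.00957941, -0.04011269, -0.07492659, -0.08277177,  0.06741074,
       -0.05948633,  0.0136045 ]), 'effort': array([ 3.28986507e-04, -5.49709690e+01,  1.14351757e+00, -1.86648130e+01,
       -5.22224244e-02,  2.32475140e-02,  1.66351051e-04]), 'tcp_pos': array([0.14406005, 0.63309877, 0.18146745]), 'tcp_rot': array([-1.79892792e+02,  1.61860567e-03,  1.67179663e+02]), 'force': array([-0.73903654,  0.10028156, -0.00192143]), 'torque': array([0.02076611, 0.0043983 , 0.02912657]), 'grasp_force': 0.0, 'gripper_width': 0.09409643342804895}
{'fx': 497.9843492655902, 'fy': 497.9843492655902, 'cx': 312.77151849372467, 'cy': 241.5435405203395, 'eye': array([-0.433548  , -0.84397414,  0.78795575]), 'attitude': array([-117.4249366 ,   -1.37569861,  -48.98280079])}
{'fx': 590.9018783776296, 'fy': 590.9018783776296, 'cx': 307.4417421123359, 'cy': 243.67130876440865, 'eye': array([-0.41461265,  0.30105408,  1.76355061]), 'attitude': array([-148.79320552,    0.68414785, -110.03745255])}
{'fx': 371.64829954431775, 'fy': 371.64829954431775, 'cx': 317.60163398642624, 'cy': 237.21600698001333, 'eye': array([0.06471105, 0.65167998, 0.38277198]), 'attitude': array([1.63594739e+02, 1.23560295e-01, 7.71379280e+01])}
```

View pics/scene0.png

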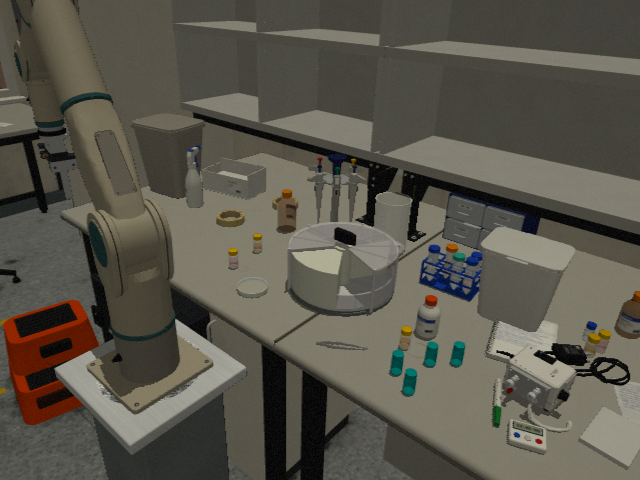

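View pics/top0.png

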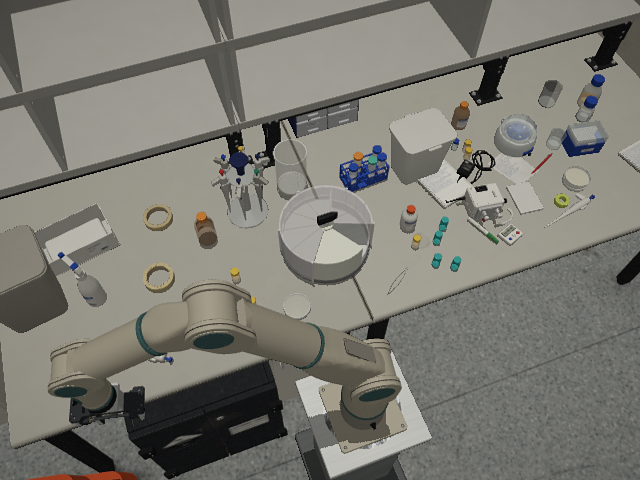

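The scene shows yellow-capped vials at (233,258), (258,243) and (405,338), turquoise look-alikes around (395-460,350-385), a white orange-capped bottle at (428,318), and the carousel at (343,268). I'll enlarge the candidates to confirm which is which.

```bash
python3 - <<'E'
import cv2,numpy as np
s=cv2.imread('pics/scene0.png');t=cv2.imread('pics/top0.png')
a=cv2.resize(s[215:405,190:490],(800,507),interpolation=cv2.INTER_CUBIC)
cv2.imwrite('pics/c1.png',a)
b=cv2.resize(t[170:320,215:475],(800,462),interpolation=cv2.INTER_CUBIC)
cv2.imwrite('pics/c2.png',b)
E
```

```text
(no output)
```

View pics/c1.png

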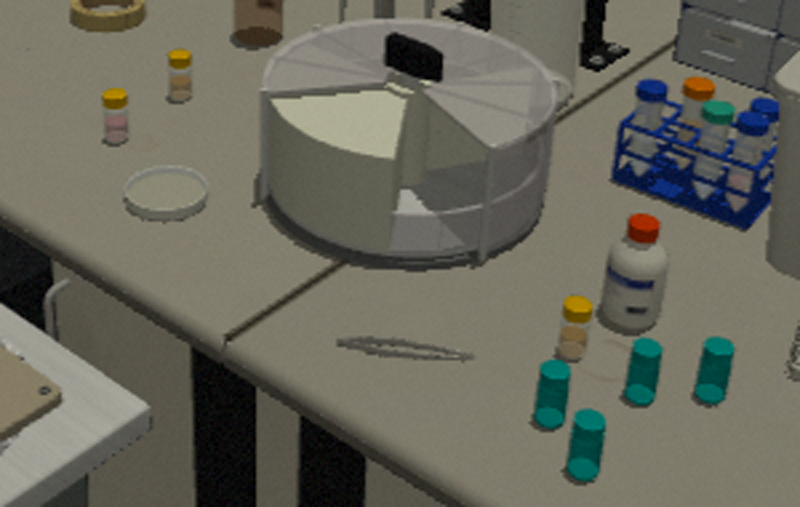

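View pics/c2.png

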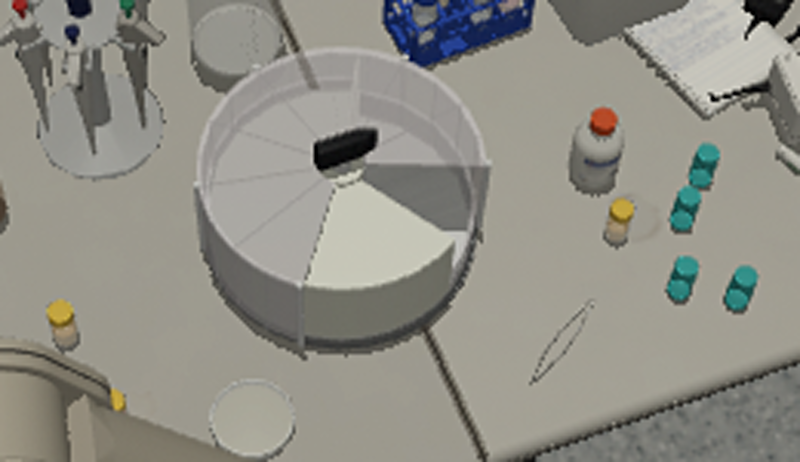

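```bash
cat >> h.py <<'E'
def tri(s1,p1,s2,p2):
    d1=ray(s1,*p1);d2=ray(s2,*p2);d1/=np.linalg.norm(d1);d2/=np.linalg.norm(d2)
    e1=np.array(s1['eye']);e2=np.array(s2['eye'])
    t=np.linalg.lstsq(np.c_[d1,-d2],e2-e1,rcond=None)[0]
    a=e1+t[0]*d1;b=e2+t[1]*d2
    return (a+b)/2,np.linalg.norm(a-b)
def blobs(s,lo,hi,roi,amin=15):
    h=cv2.cvtColor(s['pixels'],cv2.COLOR_RGB2HSV);m=cv2.inRange(h,lo,hi)
    x0,y0,x1,y1=roi;k=np.zeros_like(m);k[y0:y1,x0:x1]=m[y0:y1,x0:x1]
    n,l,st,c=cv2.connectedComponentsWithStats(k)
    return [(c[i].round(1).tolist(),st[i].tolist()) for i in range(1,n) if st[i][4]>=amin]
E
python3 - <<'E'
from h import *
a=snap('scene');b=snap('top')
Y=((20,150,90),(30,255,255));Rd=((0,150,90),(8,255,255));K=((0,0,0),(180,255,45))
for n,s,r in(('scene',a,(200,215,480,420)),('top',b,(215,170,475,320))):
    for nm,q in(('Y',Y),('R',Rd)):print(n,nm,blobs(s,*q,r,8))
print(blobs(a,*K,(325,220,365,250)),blobs(b,*K,(305,200,350,235)))
for p in((373.3,223),(313.5,262.6)):print('roof',hit(b,*p,.135))
E
```

```text
scene Y [([257.2, 236.6], [253, 233, 9, 8, 53]), ([232.5, 251.5], [228, 248, 10, 8, 60]), ([406.3, 330.5], [401, 326, 11, 10, 91])]
scene R [([431.5, 300.0], [426, 295, 11, 11, 77])]
top Y [([416.5, 238.0], [413, 235, 8, 7, 42]), ([234.3, 271.6], [231, 268, 8, 8, 54]), ([252.7, 299.5], [251, 297, 5, 6, 22])]
top R [([221.0, 171.5], [219, 170, 5, 4, 16]), ([410.5, 209.0], [407, 205, 8, 9, 58])]
[([361.0, 220.7], [356, 220, 9, 3, 19]), ([344.8, 236.4], [335, 228, 21, 18, 265])] [([326.1, 218.0], [317, 212, 20, 13, 163])]
roof [ 0.51793318 -0.24880107  0.135     ]
roof [ 0.4465412 -0.0127019  0.135    ]
```

```bash
python3 - <<'E'
from h import *
a=snap('scene');b=snap('top')
for n,p,q in(('v1',(257.2,236.6),(234.3,271.6)),('v2',(232.5,251.5),(252.2,299.5)),('v3',(406.3,330.5),(416.5,238)),('bot',(431.5,300),(410.5,209)),('knob',(344.8,236.4),(326.1,218))):
    print(n,tri(a,p,b,q))
import itertools
# knob top ends in 'top' view: min area rect
h=cv2.cvtColor(b['pixels'],cv2.COLOR_RGB2HSV);m=cv2.inRange(h,(0,0,0),(180,255,60))[195:240,300:355]
cv2.imwrite('pics/k.png',np.hstack([cv2.resize(b['pixels'][190:245,295:360,::-1],(650,550),interpolation=0)]))
# circle: outer rim of tape, amber, dish rough
for nm,p,z in(('amber cap',(203,217),.147),('dish',(296,306),.0),('tape1',(158,277),.012),('tape2',(158,216),.012),('forc',(398,281),0)):print(nm,hit(b,*p,z))
E
```

```text
v1 (array([0.54989689, 0.22785105, 0.05181505]), np.float64(0.00026954300748843746))
v2 (array([0.42739068, 0.20394042, 0.05562226]), np.float64(0.004986123317869286))
v3 (array([ 0.45988643, -0.3913559 ,  0.04744943]), np.float64(0.0013129411560992709))
bot (array([ 0.54768935, -0.40286247,  0.09736436]), np.float64(0.00022829354255281023))
knob (array([ 0.5760015 , -0.10464828,  0.15930344]), np.float64(0.0006693103649346581))
amber cap [0.72899606 0.27108024 0.147     ]
dish [0.38483765 0.07186262 0.        ]
tape1 [0.64196883 0.47294525 0.012     ]
tape2 [0.88523865 0.41877982 0.012     ]
forc [ 0.3526664  -0.27970275  0.        ]
```

View pics/k.png

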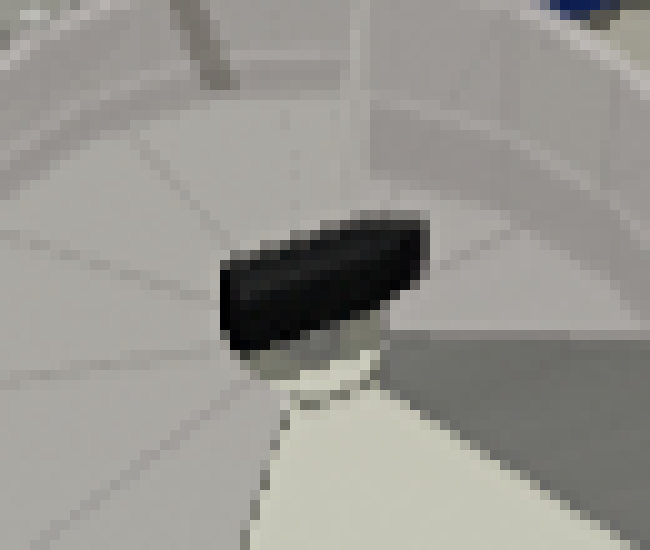

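Knob blunt end is at about (318,216) and its tip at (338,212). The bottle is the white one, with no clear bottle near, and the three yellow-capped vials are the targets. Next: the knob angle, the block edges and the turquoise neighbours.

```bash
python3 - <<'E'
from h import *
a=snap('scene');b=snap('top')
C=np.array([.5735,-.1032])
def pol(n,p):d=p[:2]-C;print(n,p.round(4),'r',np.hypot(*d).round(4),'ang',np.degrees(np.arctan2(d[1],d[0])).round(1))
pol('tip',hit(b,337.8,211.8,.18));pol('blunt back',hit(b,317.2,216,.18))
pol('tip bottom',hit(b,337.3,217,.145));pol('blunt bot',hit(b,318.5,225,.145))
# block top outer/right corner and left (under roof) edge
pol('blk corner',hit(b,215+452/3.077,170+232/3.077,.126))
pol('blk inner edge',hit(b,295+385/10,190+388/10,.126))
pol('blk left edge?',hit(b,295+245/10,190+54.5,.126))
for n,s,r in(('scene',a,(380,330,480,420)),('top',b,(420,210,475,280))):
    print(n,blobs(s,(80,130,60),(95,255,255),r,15))
for p in((443.5,220),(437.5,233),(436.5,256),(455,260)):print(hit(b,*p,.055))
E
```

```text
tip [ 0.5721 -0.1433  0.18  ] r 0.0401 ang -92.0
blunt back [ 0.5802 -0.0751  0.18  ] r 0.0289 ang 76.7
tip bottom [ 0.5753 -0.144   0.145 ] r 0.0408 ang -87.5
blunt bot [ 0.5675 -0.075   0.145 ] r 0.0288 ang 101.9
blk corner [ 0.4565 -0.1831  0.126 ] r 0.1417 ang -145.7
blk inner edge [ 0.5479 -0.1204  0.126 ] r 0.0308 ang -146.2
blk left edge? [ 0.5075 -0.056   0.126 ] r 0.0811 ang 144.4
scene [([457.6, 353.3], [451, 341, 14, 25, 251]), ([430.9, 354.1], [424, 342, 14, 25, 246]), ([396.8, 362.4], [390, 350, 14, 26, 257]), ([409.5, 381.3], [403, 368, 14, 27, 291])]
top [([440.3, 230.4], [433, 217, 16, 28, 181]), ([436.3, 260.0], [432, 254, 10, 13, 89]), ([455.3, 263.2], [451, 257, 10, 14, 93])]
[ 0.49040042 -0.50749032  0.055     ]
[ 0.44987562 -0.46429809  0.055     ]
[ 0.36961259 -0.42054054  0.055     ]
[ 0.33449773 -0.47095982  0.055     ]
```

Call:
{"name": "arm_command", "arguments": {"series": [[[0,0,-3.2],[18,-30.5,8],0],[[0,0,-3.2],[18,-30.5,8],0],[[0,0,-3.2],[18,-30.5,8],0],[[0,0,-3.2],[18,-30.5,8],0],[[0,0,-3.2],[18,-30.5,8],0],[[0,0,-3.2],[18,-30.5,8],0],[[0,0,-3.2],[18,-30.5,8],0],[[0,0,-3.2],[18,-30.5,8],0],[[0,0,-3.2],[18,-30.5,8],0],[[0,0,-3.2],[18,-30.5,8],0],[[0,0,-3.2],[18,-30.5,8],0],[[0,0,-3.2],[18,-30.5,8],0]]}}

```text
t: 1.45
tcp_pos: [0.3608, 0.2663, 0.2791]
tcp_rot: [180.0, -0.0, 128.6]
force: [0.6, -0.2, 0.6]
gripper_width: 0.0938
grasp_force: 0.0
```

Call:
{"name": "arm_command", "arguments": {"series": [[[0,0,-3.2],[18,-30.5,0],0],[[0,0,-3.2],[18,-30.5,0],0],[[0,0,-3.2],[18,-30.5,0],0],[[0,0,-3.2],[18,-30.5,0],0],[[0,0,-3.2],[18,-30.5,0],0],[[0,0,-3.2],[18,-30.5,0],0],[[0,0,-3.2],[18,-30.5,0],0],[[0,0,-3.2],[18,-30.5,0],0],[[0,0,-3.2],[18,-30.5,0],0],[[0,0,-3.2],[18,-30.5,0],0],[[0,0,-3.2],[18,-30.5,0],0],[[0,0,-3.2],[18,-30.5,0],0]]}}

```text
t: 2.45
tcp_pos: [0.5769, -0.0996, 0.2785]
tcp_rot: [180.0, -0.0, 90.2]
force: [0.7, -0.3, -0.2]
gripper_width: 0.0942
grasp_force: 0.0
```

```bash
python3 - <<'E'
from h import *
w=snap('wrist','w1.png')
print(w['eye'],w['attitude'])
h=cv2.cvtColor(w['pixels'],cv2.COLOR_RGB2HSV);print(blobs(w,(0,0,0),(180,255,45),(150,100,500,450),150))
E
```

```text
[ 0.57754964 -0.01728229  0.47972916] [ 1.63591874e+02 -1.71374177e-02  2.00579788e-01]
[([314.8, 234.5], [306, 200, 19, 78, 1216]), ([319.7, 378.9], [150, 277, 350, 173, 15552]), ([483.5, 446.9], [454, 442, 46, 8, 188])]
```

View pics/w1.png

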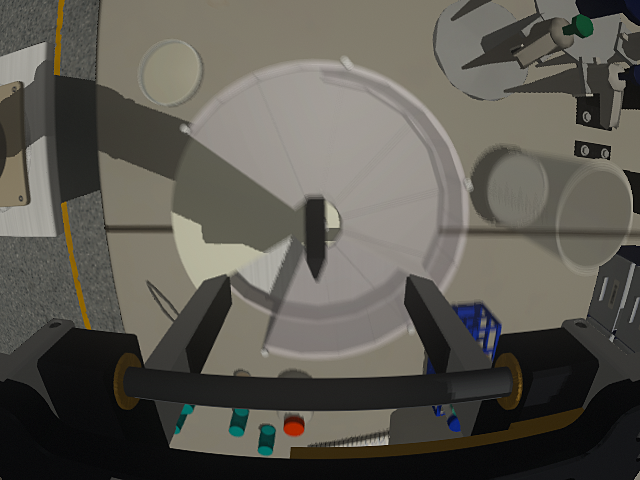

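The wrist view shows the knob's blunt end at (315,198) and its tip at (317,280). The opening posts are at (186,128) and (265,352).

```bash
python3 - <<'E'
from h import *
w=snap('wrist')
for n,u,v,z in(('blunt',315,198,.18),('tip',317,281,.18),('post1',186,128,.135),('post2',265,352,.135)):print(n,hit(w,u,v,z,True).round(4))
b=snap('top')
print(blobs(b,(0,150,90),(8,255,255),(400,190,420,225),15))
E
```

```text
blunt [ 0.5788 -0.0813  0.18  ]
tip [ 0.5799 -0.1549  0.18  ]
post1 [ 0.4565 -0.0191  0.135 ]
post2 [ 0.5213 -0.2617  0.135 ]
[([410.7, 209.1], [407, 205, 8, 9, 56])]
```

```bash
python3 - <<'E'
from h import *
w=snap('wrist')
print(w['eye'],w['attitude'],w['fx'],w['cx'],w['cy'],ray(w,315,198,True),hit(w,315,198,.18,True))
E
```

```text
[ 0.57741068 -0.0186171   0.47911471] [1.63464017e+02 1.42675075e-02 7.25994764e-02] 371.64829954431775 317.60163398642624 237.21600698001333 [-0.00700137 -0.18206992 -0.98326066] [ 0.57528081 -0.07400403  0.18      ]
```

Call:
{"name": "arm_command", "arguments": {"series": [[[0,0,0],[-3,-4.4,-10],0],[[0,0,0],[0,0,-20],0],[[0,0,0],[0,0,-25],0],[[0,0,0],[0,0,-25],0],[[0,0,0],[0,0,-20],0],[[0,0,0],[0,0,-14],0],[[0,0,0],[0,0,-6],0],[[0,0,0],[0,0,0],0],[[0,0,0],[0,0,0],0.6]], "newtons": 15}}

```text
t: 3.4
tcp_pos: [0.5734, -0.1016, 0.159]
tcp_rot: [180.0, -0.0, 90.5]
force: [-0.2, 0.3, -0.4]
gripper_width: 0.0901
grasp_force: 0.0
```

Call:
{"name": "arm_command", "arguments": {"series": [[[0,0,0],[0,0,0],1],[[0,0,0],[0,0,0],1],[[0,0,0],[0,0,0],1],[[0,0,0],[0,0,0],1],[[0,0,0],[0,0,0],1],[[0,0,0],[0,0,0],1],[[0,0,0],[0,0,0],1],[[0,0,0],[0,0,0],1]]}}

```text
t: 4.07
tcp_pos: [0.5732, -0.1026, 0.1584]
tcp_rot: [-180.0, -0.0, 90.4]
force: [-0.6, -0.7, 0.6]
gripper_width: 0.0371
grasp_force: 0.0
```

Call:
{"name": "arm_command", "arguments": {"series": [[[0,0,0],[0,0,0],1],[[0,0,0],[0,0,0],1],[[0,0,0],[0,0,0],1],[[0,0,0],[0,0,0],1],[[0,0,0],[0,0,0],1]]}}

```text
t: 4.48
tcp_pos: [0.5732, -0.1026, 0.1584]
tcp_rot: [-180.0, -0.0, 90.4]
force: [-0.4, -0.1, 0.4]
gripper_width: 0.0039
grasp_force: 0.0
```

Call:
{"name": "arm_command", "arguments": {"series": [[[0,0,-3],[0,0,0],1],[[0,0,-6],[0,0,0],1],[[0,0,-7],[0,0,0],1],[[0,0,-7],[0,0,0],1],[[0,0,-7],[0,0,0],1],[[0,0,-7],[0,0,0],1],[[0,0,-7],[0,0,0],1],[[0,0,-7],[0,0,0],1],[[0,0,-7],[0,0,0],1],[[0,0,-7],[0,0,0],1],[[0,0,-6],[0,0,0],1],[[0,0,-3],[0,0,0],1]]}}

```text
t: 5.48
tcp_pos: [0.5733, -0.1024, 0.1582]
tcp_rot: [180.0, 0.0, 16.1]
force: [-0.0, -1.0, -0.3]
gripper_width: 0.0004
grasp_force: 0.0
```

```bash
python3 - <<'E'
from h import *
w=snap('wrist','w2.png');b=snap('top')
cv2.imwrite('pics/m1.png',np.hstack([cv2.resize(w['pixels'][150:420,180:460,::-1],(400,386)),cv2.resize(b['pixels'][150:300,250:405,::-1],(400,386))]))
print(w['eye'],w['attitude'],bot.read_state())
E
```

```text
[ 0.65362851 -0.07961371  0.35942353] [ 1.63575859e+02 -3.75636443e-02 -7.39228894e+01] {'t': 5.5833, 'joints': array([-22.13428112,  40.90116933,  50.2133362 , 100.48083824,
       -36.98119662,  56.66893766, -31.02743583]), 'joint_vel': array([ 0.63994314, -0.4838698 , -0.99059448,  0.12234666,  0.80133649,
       -0.44239225,  2.76294791]), 'effort': array([-1.06505484e-01, -4.76628113e+01,  1.17450821e+01, -1.49326882e+01,
       -1.31460261e-01,  1.00652626e-02, -3.94400870e-01]), 'tcp_pos': array([ 0.57317966, -0.10245938,  0.1581286 ]), 'tcp_rot': array([1.79981389e+02, 3.42247056e-02, 1.63912014e+01]), 'force': array([-0.50507374, -1.15820347, -0.42045964]), 'torque': array([-0.04922722,  0.13970861, -0.01121234]), 'grasp_force': 0.0, 'gripper_width': 0.0004842741116357633}
```

View pics/m1.png

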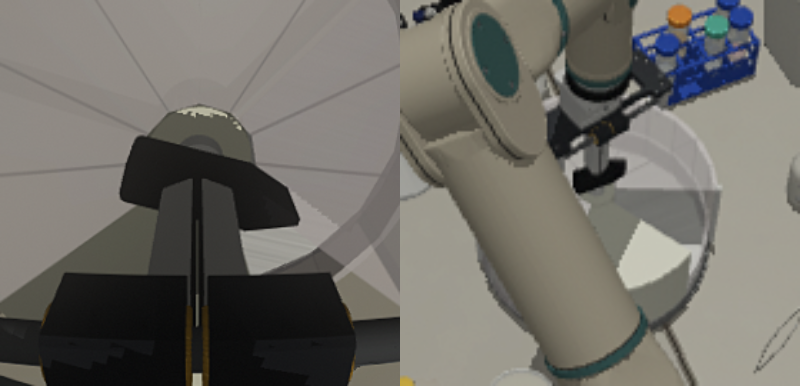

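The left half (wrist) shows the closed fingers at crop (200,180) drawn over an unturned knob. The right half (top) shows them apparently ending just above or behind the knob. I'll check the geometry.

```bash
python3 - <<'E'
from h import *
def proj(w,P):
    c=rot(w).T@(np.array(P)-w['eye']);r=np.arctan2(np.hypot(c[0],c[1]),c[2]);k=r/np.hypot(c[0],c[1])
    return w['cx']+w['fx']*c[0]*k,w['cy']+w['fy']*c[1]*k
for i in range(3):
    w=snap('wrist')
    print('tips proj',proj(w,(.5732,-.1025,.147)),'z.18',proj(w,(.5732,-.1025,.18)),'knob top ctr proj',proj(w,(.574,-.104,.18)),proj(w,(.574,-.104,.145)))
    for c in((140,137),(300,225),(125,200)):print(hit(w,180+c[0]/1.4286,150+c[1]/1.4286,.18,True).round(4),end=' ')
    print()
b=snap('top');c=lambda p:(rot(b).T@(np.array(p)-b['eye']))
for P in((.5732,-.1025,.147),(.5732,-.1025,.18)):
    q=c(P);u,v=b['cx']+b['fx']*q[0]/q[2],b['cy']+b['fy']*q[1]/q[2];print(u,v,'crop',(u-250)*400/155,(v-150)*386/150)
E
```

```text
tips proj (np.float64(316.88041455907955), np.float64(269.994330863993)) z.18 (np.float64(316.8167882328285), np.float64(292.7217674491632)) knob top ctr proj (np.float64(319.9567318345967), np.float64(292.13172105386053)) (np.float64(319.57714273837206), np.float64(268.28937543542384))
[ 0.5927 -0.0762  0.18  ] [ 0.5754 -0.1436  0.18  ] [ 0.5672 -0.0769  0.18  ] 
tips proj (np.float64(316.86564521614815), np.float64(269.9587048378854)) z.18 (np.float64(316.7902130815313), np.float64(292.6634719216257)) knob top ctr proj (np.float64(319.9301596880673), np.float64(292.0781532251892)) (np.float64(319.56308106731444), np.float64(268.25904732162326))
[ 0.5926 -0.0762  0.18  ] [ 0.5755 -0.1436  0.18  ] [ 0.5671 -0.0769  0.18  ] 
tips proj (np.float64(316.8419004162391), np.float64(269.93807944027014)) z.18 (np.float64(316.7521329976413), np.float64(292.6179905742523)) knob top ctr proj (np.float64(319.89094778628254), np.float64(292.0333822578362)) (np.float64(319.539223642174), np.float64(268.24026232034566))
[ 0.5926 -0.0762  0.18  ] [ 0.5755 -0.1436  0.18  ] [ 0.5671 -0.077   0.18  ] 
325.75804791189813 220.84531090851746 crop 195.50463977264033 182.3086000712516
325.9070774581268 215.20798542007054 crop 195.88923215000472 167.80188248098153
```

```bash
python3 - <<'E'
from h import *
w=snap('wrist');b=snap('top');a=snap('scene')
f=lambda s,x0,y0,x1,y1:cv2.resize(s['pixels'][y0:y1,x0:x1,::-1],(400,300),interpolation=0)
cv2.imwrite('pics/m2.png',np.vstack([np.hstack([f(w,240,220,400,340),f(b,290,180,370,240)]),np.hstack([f(a,300,190,400,265),f(a,240,120,480,300)])]))
E
```

```text
(no output)
```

View pics/m2.png

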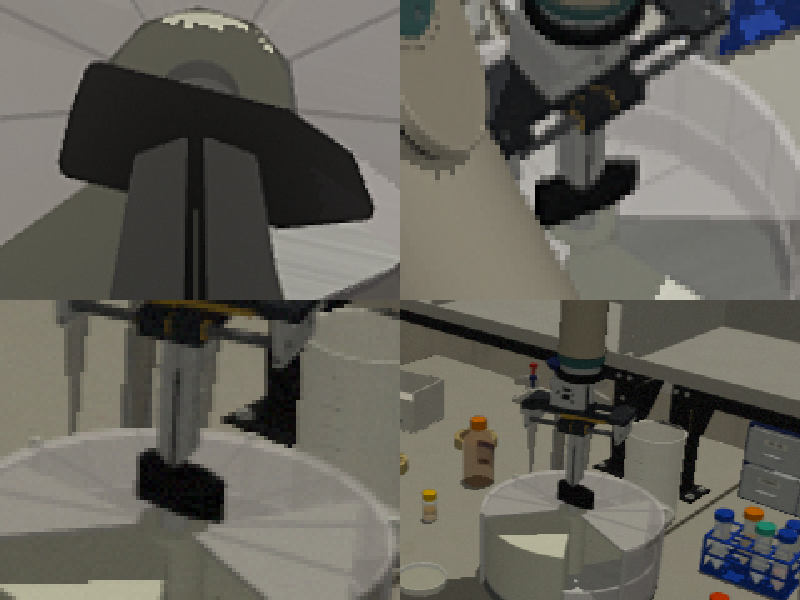

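Call:
{"name": "arm_command", "arguments": {"series": [[[0,0,0],[0,0,-2],1],[[0,0,0],[0,0,0],1]]}}

```text
t: 6.1
tcp_pos: [0.5735, -0.1027, 0.1572]
tcp_rot: [-180.0, -0.1, 16.4]
force: [-1.9, 0.8, 6.9]
gripper_width: 0.0005
grasp_force: 3.2
```

Call:
{"name": "arm_command", "arguments": {"series": [[[0,0,0],[0,0,-2],1],[[0,0,0],[0,0,0],1]]}}

```text
t: 6.27
tcp_pos: [0.5736, -0.1027, 0.1571]
tcp_rot: [-179.9, -0.1, 16.4]
force: [-5.0, 2.7, 20.0]
gripper_width: 0.0004
grasp_force: 9.8
```

Call:
{"name": "arm_command", "arguments": {"series": [[[0,0,0],[0,-15,0],1],[[0,0,0],[0,0,0],1]]}}

```text
t: 6.43
tcp_pos: [0.5753, -0.1149, 0.1571]
tcp_rot: [-179.7, -0.4, 16.4]
force: [-1.7, 7.9, 19.4]
gripper_width: 0.0005
grasp_force: 9.9
```

Call:
{"name": "arm_command", "arguments": {"series": [[[0,0,0],[12,0,0],1],[[0,0,0],[0,0,0],1]]}}

```text
t: 6.6
tcp_pos: [0.5827, -0.1164, 0.1569]
tcp_rot: [-179.7, 0.2, 16.4]
force: [-7.6, 5.7, 23.2]
gripper_width: 0.0004
grasp_force: 11.7
```

Call:
{"name": "arm_command", "arguments": {"series": [[[0,0,0],[0,0,10],1],[[0,0,0],[0,0,25],1],[[0,0,0],[0,0,25],1],[[0,0,0],[0,0,20],1],[[0,0,0],[-9,13,0],1],[[0,0,0],[0,0,0],1]]}}

```text
t: 7.1
tcp_pos: [0.5761, -0.103, 0.2354]
tcp_rot: [-179.9, -0.1, 16.5]
force: [-0.1, 0.6, -0.8]
gripper_width: 0.0003
grasp_force: 0.0
```

```bash
python3 - <<'E'
from h import *
print(bot.tip_extent,[x for x in dir(bot) if x[0]!='_'],bot.read_state()['tcp_pos'])
w=snap('wrist');b=snap('top');a=snap('scene')
f=lambda s,x0,y0,x1,y1:cv2.resize(s['pixels'][y0:y1,x0:x1,::-1],(400,300),interpolation=0)
cv2.imwrite('pics/m3.png',np.vstack([np.hstack([f(w,240,220,400,340),f(b,290,160,390,235)]),np.hstack([f(a,300,170,400,245),f(a,280,140,440,260)])]))
E
```

```text
0.011 ['IKError', 'read_state', 'sign_off', 'snapshot', 'tip_extent'] [ 0.57609879 -0.10301451  0.23535891]
```

View pics/m3.png

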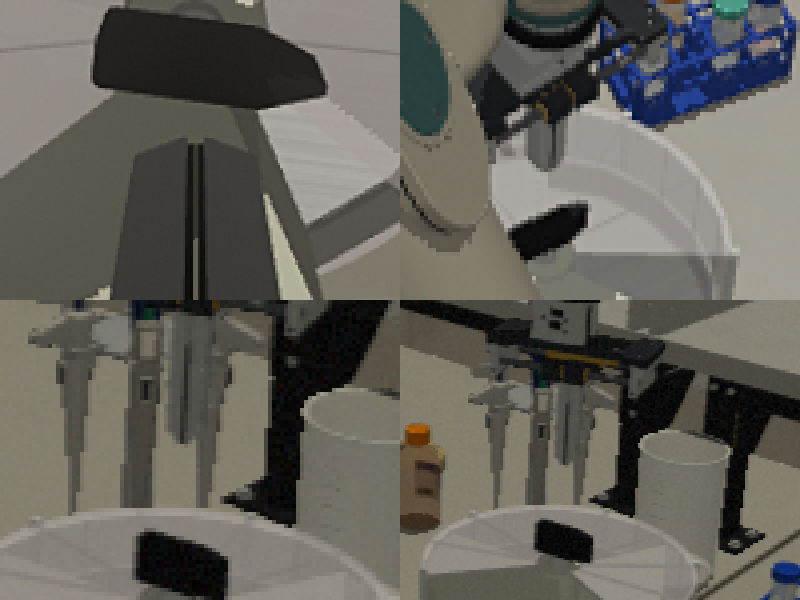

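The free tips end at scene px (345.8,205.5) and top px (326.8,202), so I'll triangulate them.

```bash
python3 - <<'E'
from h import *
a=snap('scene');b=snap('top')
print('tips',tri(a,(345.8,205.5),b,(326.8,202)), bot.read_state()['tcp_pos'])
for z in (.18,):
  # knob top corners now: tip & blunt
  print(hit(b,290+187/4,160+204/4,z),hit(b,290+110/4,160+232/4,z))
E
```

```text
tips (array([ 0.57260411, -0.10418046,  0.2543359 ]), np.float64(0.0008399421498999881)) [ 0.5761029  -0.10491836  0.23368086]
[ 0.57623442 -0.14126718  0.18      ] [ 0.57256644 -0.07330175  0.18      ]
```

The fingertips truly sit about 22 mm above the reported TCP: triangulation and contact on the knob top agree. I'll re-approach with the jaws open and go deeper.

Call:
{"name": "arm_command", "arguments": {"series": [[[0,0,3],[-2,1,0],0],[[0,0,6],[0,0,0],0],[[0,0,7],[0,0,0],0],[[0,0,7],[0,0,0],0],[[0,0,7],[0,0,0],0],[[0,0,7],[0,0,0],0],[[0,0,7],[0,0,0],0],[[0,0,7],[0,0,0],0],[[0,0,7],[0,0,0],0],[[0,0,7],[0,0,0],0],[[0,0,6],[0,0,0],0],[[0,0,3],[0,0,0],0]]}}

```text
t: 8.35
tcp_pos: [0.5741, -0.1043, 0.2338]
tcp_rot: [-180.0, 0.0, 90.6]
force: [-0.2, -0.4, -0.2]
gripper_width: 0.0768
grasp_force: 0.0
```

Call:
{"name": "arm_command", "arguments": {"series": [[[0,0,0],[0,0,-20],0],[[0,0,0],[0,0,-25],0],[[0,0,0],[0,0,-20],0],[[0,0,0],[0,0,-12],0],[[0,0,0],[0,0,-5],0],[[0,0,0],[0,0,-4],0],[[0,0,0],[0,0,0],0.3]]}}

```text
t: 8.93
tcp_pos: [0.5741, -0.104, 0.1478]
tcp_rot: [-180.0, 0.0, 90.3]
force: [-0.3, -0.3, 0.4]
gripper_width: 0.0899
grasp_force: 0.0
```

Call:
{"name": "arm_command", "arguments": {"series": [[[0,0,0],[0,0,0],1],[[0,0,0],[0,0,0],1],[[0,0,0],[0,0,0],1],[[0,0,0],[0,0,0],1],[[0,0,0],[0,0,0],1],[[0,0,0],[0,0,0],1],[[0,0,0],[0,0,0],1],[[0,0,0],[0,0,0],1],[[0,0,0],[0,0,0],1],[[0,0,0],[0,0,0],1],[[0,0,0],[0,0,0],1],[[0,0,0],[0,0,0],1]]}}

```text
t: 9.93
tcp_pos: [0.5735, -0.1035, 0.1483]
tcp_rot: [-179.9, -0.0, 90.4]
force: [-1.9, -0.2, 0.8]
gripper_width: 0.0186
grasp_force: 14.1
```

Call:
{"name": "arm_command", "arguments": {"series": [[[0,0,-3],[0,0,0],1],[[0,0,-6],[0,0,0],1],[[0,0,-7],[0,0,0],1],[[0,0,-7],[0,0,0],1],[[0,0,-7],[0,0,0],1],[[0,0,-7],[0,0,0],1],[[0,0,-7],[0,0,0],1],[[0,0,-7],[0,0,0],1],[[0,0,-7],[0,0,0],1],[[0,0,-7],[0,0,0],1],[[0,0,-6],[0,0,0],1],[[0,0,-3],[0,0,0],1]]}}

```text
t: 10.93
tcp_pos: [0.5735, -0.1032, 0.1483]
tcp_rot: [-180.0, 0.1, 16.1]
force: [-2.4, 0.1, 1.8]
gripper_width: 0.0185
grasp_force: 14.4
```

Call:
{"name": "arm_command", "arguments": {"series": [[[0,0,0],[0,0,0],1],[[0,0,0],[0,0,0],0.6],[[0,0,0],[0,0,0],0.5],[[0,0,0],[0,0,0],0.4],[[0,0,0],[0,0,0],0.4],[[0,0,0],[0,0,15],0],[[0,0,0],[0,0,30],0],[[0,0,0],[0,0,30],0],[[0,0,0],[0,0,25],0]]}}

```text
t: 11.68
tcp_pos: [0.5744, -0.1042, 0.2502]
tcp_rot: [179.9, -0.0, 16.4]
force: [0.1, 0.0, -0.5]
gripper_width: 0.0676
grasp_force: 0.0
```

```bash
python3 - <<'E'
from h import *
b=snap('top');a=snap('scene')
f=lambda s,x0,y0,x1,y1:cv2.resize(s['pixels'][y0:y1,x0:x1,::-1],(400,400),interpolation=cv2.INTER_CUBIC)
cv2.imwrite('pics/m4.png',np.hstack([f(b,270,170,390,290),f(a,280,190,420,330)]))
print(blobs(a,(0,150,90),(8,255,255),(400,215,480,420)),blobs(b,(0,150,90),(8,255,255),(380,180,480,300)))
E
```

```text
[([431.6, 300.1], [426, 296, 11, 10, 79])] [([410.5, 209.0], [407, 205, 8, 9, 58])]
```

View pics/m4.png

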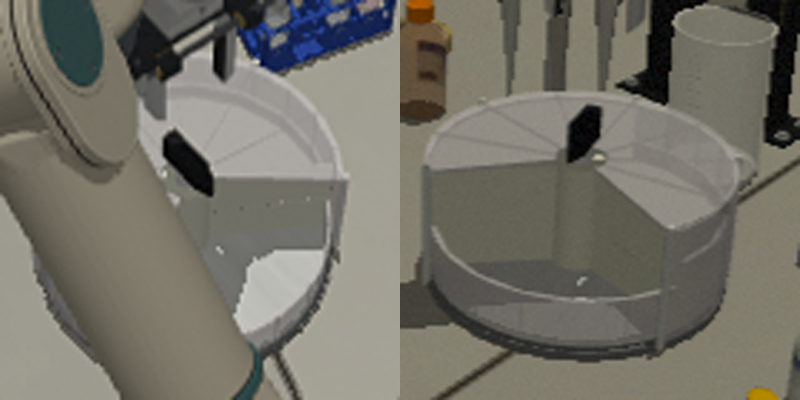

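The deep bay now fills the opening: top crop (260,250), scene crop (560,280). On to the white bottle.

Call:
{"name": "arm_command", "arguments": {"series": [[[0,0,0],[-1.3,-15,0],0],[[0,0,0],[-2.6,-30,0],0],[[0,0,0],[-3,-35,0],0],[[0,0,0],[-3,-35,0],0],[[0,0,0],[-3,-35,0],0],[[0,0,0],[-3,-35,0],0],[[0,0,0],[-3,-35,0],0],[[0,0,0],[-3,-35,-10],0],[[0,0,0],[-2.6,-29,-20],0],[[0,0,0],[-1.5,-15,-20],0],[[0,0,0],[0,0,-20],0],[[0,0,0],[0,0,0],0]]}}

```text
t: 12.78
tcp_pos: [0.5453, -0.4017, 0.1732]
tcp_rot: [-179.6, 0.3, 16.2]
force: [-0.2, 1.8, -1.2]
gripper_width: 0.0939
grasp_force: 0.0
```

```bash
python3 - <<'E'
from h import *
a=snap('scene');b=snap('top');w=snap('wrist');Rd=((0,150,90),(8,255,255))
p=blobs(a,*Rd,(400,215,480,420));q=blobs(b,*Rd,(380,180,480,300));r=blobs(w,*Rd,(0,0,640,480));print(p,q,r,bot.read_state()['tcp_pos'])
for c in r:print(hit(w,*c[0],.106,True))
if p and q:print(tri(a,p[0][0],b,q[0][0]))
E
```

```text
[([431.7, 302.1], [427, 299, 10, 7, 43])] [([410.6, 209.3], [407, 206, 8, 8, 54])] [([316.8, 223.0], [314, 222, 6, 3, 16]), ([318.2, 243.8], [300, 226, 37, 36, 1012])] [ 0.54871357 -0.40216269  0.1786972 ]
[ 0.56171359 -0.3975419   0.106     ]
[ 0.54618987 -0.40320737  0.106     ]
(array([ 0.54886305, -0.40439128,  0.09177427]), np.float64(0.0014268691124986722))
```

Call:
{"name": "arm_command", "arguments": {"series": [[[0,0,0],[0,-1,-20],0],[[0,0,0],[0,0,-26],0],[[0,0,0],[0,0,-26],0],[[0,0,0],[0,0,-26],0],[[0,0,0],[0,0,-24],0],[[0,0,0],[0,0,-16],0],[[0,0,0],[0,0,-8],0],[[0,0,0],[0,0,0],0.3],[[0,0,0],[0,0,0],1],[[0,0,0],[0,0,0],1],[[0,0,0],[0,0,0],1],[[0,0,0],[0,0,0],1]], "newtons": 20}}

```text
t: 13.93
tcp_pos: [0.5489, -0.4041, 0.0338]
tcp_rot: [179.9, -0.1, 16.4]
force: [-0.3, -0.1, -0.1]
gripper_width: 0.0641
grasp_force: 0.0
```

Call:
{"name": "arm_command", "arguments": {"series": [[[0,0,0],[0,0,0],1],[[0,0,0],[0,0,0],1],[[0,0,0],[0,0,0],1],[[0,0,0],[0,0,0],1]]}}

```text
t: 14.27
tcp_pos: [0.5485, -0.4032, 0.0331]
tcp_rot: [-180.0, -0.0, 16.4]
force: [-0.6, 2.1, 5.3]
gripper_width: 0.0555
grasp_force: 20.0
```

Call:
{"name": "arm_command", "arguments": {"series": [[[0,0,0],[0,0,6],1],[[0,0,0],[0,0,14],1],[[0,0,0],[0,0,24],1],[[0,0,0],[0,0,28],1],[[0,0,0],[0,0,28],1],[[0,0,0],[0,0,28],1],[[0,0,0],[-2,6,24],1],[[0,0,0],[-4,14,14],1],[[0,0,0],[-7,24,6],1],[[0,0,0],[-8,30,0],1],[[0,0,0],[-9,32,0],1],[[0,0,0],[-9,32,0],1]]}}

```text
t: 15.27
tcp_pos: [0.5083, -0.2648, 0.205]
tcp_rot: [180.0, -0.0, 16.3]
force: [0.6, 0.9, -2.6]
gripper_width: 0.0554
grasp_force: 20.0
```

Call:
{"name": "arm_command", "arguments": {"series": [[[0,0,0],[-9,32,0],1],[[0,0,0],[-8,30,0],1],[[0,0,0],[-7,26,0],1],[[0,0,0],[-6,22,0],1],[[0,0,0],[-4,14,0],1],[[0,0,0],[-2,7,0],1],[[0,0,0],[0,0,0],1],[[0,0,0],[0,0,0],1]]}}

```text
t: 15.93
tcp_pos: [0.4737, -0.1354, 0.205]
tcp_rot: [179.9, -0.1, 16.4]
force: [-0.5, -0.2, -3.4]
gripper_width: 0.0557
grasp_force: 20.0
```

```bash
python3 - <<'E'
from h import *
print(bot.read_state())
w=snap('wrist');b=snap('top');a=snap('scene');Rd=((0,150,90),(8,255,255))
print(blobs(w,*Rd,(0,0,640,480)),blobs(a,*Rd,(250,150,480,420)),blobs(b,*Rd,(280,150,480,300)))
E
```

```text
{'t': 15.9333, 'joints': array([-24.67810856,  31.3204487 ,  57.10864652, 110.87416277,
       -32.05478186,  55.28182848, -25.85446995]), 'joint_vel': array([ 1.39387001,  0.53887744,  0.28115708, -0.61599486, -0.01659417,
       -0.24688879,  0.10549742]), 'effort': array([-1.03530474e+00, -3.81884229e+01,  9.54966277e+00, -1.61096710e+01,
       -9.22030373e-02,  1.31506040e-01, -2.12911115e-02]), 'tcp_pos': array([ 0.47366415, -0.13543568,  0.20495508]), 'tcp_rot': array([ 1.79920485e+02, -5.75014158e-02,  1.63690396e+01]), 'force': array([-0.49158755, -0.18521779, -3.41917781]), 'torque': array([-0.10145133,  0.10218491, -0.01595041]), 'grasp_force': 19.99879539012909, 'gripper_width': 0.055696435452018155}
[([321.8, 340.4], [292, 320, 59, 49, 1609])] [([331.4, 216.5], [327, 213, 10, 7, 40])] [([350.1, 222.3], [346, 218, 8, 9, 45])]
```

Call:
{"name": "arm_command", "arguments": {"series": [[[0,0,0],[0,1,-12],1],[[0,0,0],[0,0,-20],1],[[0,0,0],[0,0,-24],1],[[0,0,0],[0,0,-24],1],[[0,0,0],[0,0,-24],1],[[0,0,0],[0,0,-20],1],[[0,0,0],[0,0,-14],1],[[0,0,0],[0,0,-8],1],[[0,0,0],[0,0,-3],1],[[0,0,0],[0,0,0],1],[[0,0,0],[0,0,0],1]]}}

```text
t: 17.0
tcp_pos: [0.4738, -0.1344, 0.056]
tcp_rot: [179.9, -0.1, 16.3]
force: [-0.2, -0.5, -3.0]
gripper_width: 0.0556
grasp_force: 20.0
```

Call:
{"name": "arm_command", "arguments": {"series": [[[0,0,0],[0,0,-2],1],[[0,0,0],[0,0,0],1],[[0,0,0],[0,0,0],1]]}}

```text
t: 17.25
tcp_pos: [0.4736, -0.1336, 0.0538]
tcp_rot: [180.0, -0.1, 16.4]
force: [-0.5, 0.3, -3.1]
gripper_width: 0.0557
grasp_force: 20.0
```

Call:
{"name": "arm_command", "arguments": {"series": [[[0,0,0],[0,0,-1.5],1],[[0,0,0],[0,0,0],1],[[0,0,0],[0,0,0],1]]}}

```text
t: 17.5
tcp_pos: [0.4733, -0.1335, 0.0519]
tcp_rot: [180.0, -0.0, 16.4]
force: [-0.4, 0.5, -3.5]
gripper_width: 0.0554
grasp_force: 20.0
```

Call:
{"name": "arm_command", "arguments": {"series": [[[0,0,0],[0,0,-1],1],[[0,0,0],[0,0,0],1],[[0,0,0],[0,0,0],1]]}}

```text
t: 17.75
tcp_pos: [0.4734, -0.1337, 0.051]
tcp_rot: [180.0, -0.0, 16.4]
force: [-0.4, -0.5, -0.9]
gripper_width: 0.0559
grasp_force: 20.0
```

Call:
{"name": "arm_command", "arguments": {"series": [[[0,0,0],[0,0,0],0.35],[[0,0,0],[0,0,0],0.3],[[0,0,0],[0,0,0],0.25],[[0,0,0],[0,0,0],0.2],[[0,0,0],[0,0,0],0.2],[[0,0,0],[0,0,10],0.2],[[0,0,0],[0,0,25],0.2],[[0,0,0],[0,0,35],0.2],[[0,0,0],[0,0,40],0.2],[[0,0,0],[0,0,40],0.2],[[0,0,0],[0,0,30],0.2],[[0,0,0],[0,0,20],0.2]]}}

```text
t: 18.75
tcp_pos: [0.4739, -0.1347, 0.2547]
tcp_rot: [179.9, -0.2, 16.3]
force: [0.4, -0.3, -0.1]
gripper_width: 0.0748
grasp_force: 0.0
```

```bash
python3 - <<'E'
from h import *
w=snap('wrist');b=snap('top');a=snap('scene');Rd=((0,150,90),(8,255,255))
r,p,q=blobs(w,*Rd,(0,0,640,480)),blobs(a,*Rd,(250,150,480,420)),blobs(b,*Rd,(280,150,480,300));print(r,p,q)
for c in r:print(hit(w,*c[0],.124,True))
if p and q:print(tri(a,p[0][0],b,q[0][0]))
print(blobs(a,(20,150,90),(30,255,255),(200,215,480,420),8))
E
```

```text
[([316.4, 223.4], [301, 211, 30, 26, 568])] [([328.7, 269.1], [325, 267, 8, 5, 29])] [([345.8, 247.7], [342, 243, 9, 10, 66])]
[ 0.47326487 -0.13455507  0.124     ]
(array([ 0.47370999, -0.13452849,  0.11015054]), np.float64(0.0028591810402537965))
[([257.2, 236.6], [253, 233, 9, 8, 54]), ([232.5, 251.5], [228, 248, 9, 8, 60]), ([406.3, 330.5], [401, 326, 11, 10, 93])]
```

Call:
{"name": "arm_command", "arguments": {"series": [[[0,0,7.1],[8,2.5,0],0],[[0,0,7.1],[8,2.5,0],0],[[0,0,7.1],[8,2.5,0],0],[[0,0,7.1],[8,2.5,0],0],[[0,0,7.1],[8,2.5,0],0],[[0,0,7.1],[8,2.5,0],0],[[0,0,7.1],[8,2.5,0],0],[[0,0,7.1],[8,2.5,0],0],[[0,0,7.1],[8,2.5,0],0],[[0,0,7.1],[8,2.5,0],0],[[0,0,7.1],[8,2.5,0],0],[[0,0,7.1],[8,2.5,0],0]]}}

```text
t: 19.9
tcp_pos: [0.5683, -0.1031, 0.2491]
tcp_rot: [-179.8, -0.1, 101.9]
force: [-0.6, -0.0, -0.2]
gripper_width: 0.0943
grasp_force: 0.0
```

Call:
{"name": "arm_command", "arguments": {"series": [[[0,0,7.1],[4,0,0],0],[[0,0,7.1],[0,0,0],0],[[0,0,7.1],[0,0,0],0],[[0,0,7.1],[0,0,0],0],[[0,0,7.1],[0,0,0],0],[[0,0,7.1],[0,0,0],0],[[0,0,7.1],[0,0,0],0],[[0,0,7.1],[0,0,0],0],[[0,0,7.1],[0,0,0],0],[[0,0,7.1],[0,0,0],0],[[0,0,7.1],[0,0,0],0],[[0,0,7.1],[0,0,0],0]]}}

```text
t: 20.9
tcp_pos: [0.5718, -0.1033, 0.2491]
tcp_rot: [179.9, -0.2, -172.9]
force: [-0.7, 0.8, 0.1]
gripper_width: 0.0939
grasp_force: 0.0
```

Call:
{"name": "arm_command", "arguments": {"series": [[[0,0,5],[0,0,0],0],[[0,0,4],[0,0,0],0],[[0,0,0],[0,0,0],0]]}}

```text
t: 21.15
tcp_pos: [0.5719, -0.1034, 0.2492]
tcp_rot: [179.9, -0.2, -164.1]
force: [-0.1, 0.5, -0.9]
gripper_width: 0.0944
grasp_force: 0.0
```

```bash
python3 - <<'E'
from h import *
print(bot.read_state())
E
```

```text
{'t': 21.15, 'joints': array([  2.4593337 ,  26.66547009,   7.7157343 ,  93.20278119,
        -3.99672976,  60.59853401, 117.20601754]), 'joint_vel': array([-0.75904259, -0.15601344,  1.38534651, -0.26084934, -0.74139462,
        0.09509028, -5.44736712]), 'effort': array([  0.17180381, -46.89522028,   1.68739602, -19.37754393,
         0.13950641,   0.06164168,   0.65071005]), 'tcp_pos': array([ 0.57194988, -0.10340983,  0.24922837]), 'tcp_rot': array([ 1.79891064e+02, -1.67876019e-01, -1.64133177e+02]), 'force': array([-0.09569738,  0.50884302, -0.86349514]), 'torque': array([ 0.01523829, -0.02210672,  0.03031704]), 'grasp_force': 0.0, 'gripper_width': 0.09443405820218254}
```

Call:
{"name": "arm_command", "arguments": {"series": [[[0,0,0],[1.5,0,-15],0],[[0,0,0],[0,0,-25],0],[[0,0,0],[0,0,-25],0],[[0,0,0],[0,0,-22],0.2],[[0,0,0],[0,0,-12],0.3],[[0,0,0],[0,0,-7],0.4],[[0,0,0],[0,0,0],0.5],[[0,0,0],[0,0,0],1],[[0,0,0],[0,0,0],1],[[0,0,0],[0,0,0],1],[[0,0,0],[0,0,0],1],[[0,0,0],[0,0,0],1]], "newtons": 15}}

```text
t: 22.15
tcp_pos: [0.5751, -0.1036, 0.1456]
tcp_rot: [-180.0, 0.1, -164.2]
force: [0.1, 0.7, -0.5]
gripper_width: 0.0375
grasp_force: 0.0
```

Call:
{"name": "arm_command", "arguments": {"series": [[[0,0,0],[0,0,0],1],[[0,0,0],[0,0,0],1],[[0,0,0],[0,0,0],1],[[0,0,0],[0,0,0],1],[[0,0,0],[0,0,0],1]]}}

```text
t: 22.57
tcp_pos: [0.5746, -0.103, 0.145]
tcp_rot: [180.0, -0.0, -164.2]
force: [-1.1, 1.5, 2.4]
gripper_width: 0.0179
grasp_force: 14.9
```

Call:
{"name": "arm_command", "arguments": {"series": [[[0,0,-0.5],[0,0,0],1],[[0,0,-1],[0,0,0],1],[[0,0,-1.5],[0,0,0],1],[[0,0,-2],[0,0,0],1],[[0,0,-2.5],[0,0,0],1],[[0,0,-3],[0,0,0],1],[[0,0,-3.6],[0,0,0],1],[[0,0,-3.6],[0,0,0],1],[[0,0,-3.6],[0,0,0],1],[[0,0,-3.6],[0,0,0],1],[[0,0,-3.6],[0,0,0],1],[[0,0,-3.6],[0,0,0],1]]}}

```text
t: 23.57
tcp_pos: [0.5746, -0.1036, 0.145]
tcp_rot: [-180.0, -0.0, 163.4]
force: [-1.0, 1.9, 3.4]
gripper_width: 0.0181
grasp_force: 14.9
```

Call:
{"name": "arm_command", "arguments": {"series": [[[0,0,-3.6],[0,0,0],1],[[0,0,-3.6],[0,0,0],1],[[0,0,-3.6],[0,0,0],1],[[0,0,-3.6],[0,0,0],1],[[0,0,-3.6],[0,0,0],1],[[0,0,-3.6],[0,0,0],1],[[0,0,-3.6],[0,0,0],1],[[0,0,-3.6],[0,0,0],1],[[0,0,-3.6],[0,0,0],1],[[0,0,-3.6],[0,0,0],1],[[0,0,-3.6],[0,0,0],1],[[0,0,-3.6],[0,0,0],1]]}}

```text
t: 24.57
tcp_pos: [0.5741, -0.1043, 0.145]
tcp_rot: [-179.9, 0.0, 120.2]
force: [-2.4, 0.5, 2.9]
gripper_width: 0.0179
grasp_force: 15.0
```

Call:
{"name": "arm_command", "arguments": {"series": [[[0,0,-3.6],[0,0,0],1],[[0,0,-3.6],[0,0,0],1],[[0,0,-3.6],[0,0,0],1],[[0,0,-3.6],[0,0,0],1],[[0,0,-3.6],[0,0,0],1],[[0,0,-3.6],[0,0,0],1],[[0,0,-3.6],[0,0,0],1],[[0,0,-3.6],[0,0,0],1],[[0,0,-3.6],[0,0,0],1],[[0,0,-3],[0,0,0],1],[[0,0,-2.5],[0,0,0],1],[[0,0,-2],[0,0,0],1]]}}

```text
t: 25.57
tcp_pos: [0.5732, -0.1045, 0.145]
tcp_rot: [-179.9, 0.1, 80.4]
force: [-4.6, 0.1, 4.0]
gripper_width: 0.0185
grasp_force: 15.0
```

Call:
{"name": "arm_command", "arguments": {"series": [[[0,0,-1.5],[0,0,0],1],[[0,0,-1],[0,0,0],1],[[0,0,-0.5],[0,0,0],1],[[0,0,0],[0,0,0],1],[[0,0,0],[0,0,0],0.7],[[0,0,0],[0,0,0],0.5],[[0,0,0],[0,0,0],0.4],[[0,0,0],[0,0,0],0.3],[[0,0,0],[0,0,20],0.2],[[0,0,0],[0,0,30],0],[[0,0,0],[0,0,30],0],[[0,0,0],[0,0,30],0]]}}

```text
t: 26.57
tcp_pos: [0.5746, -0.1038, 0.256]
tcp_rot: [-180.0, 0.0, 77.5]
force: [-0.2, -0.7, -0.4]
gripper_width: 0.0677
grasp_force: 0.0
```

```bash
python3 - <<'E'
from h import *
print(bot.read_state())
b=snap('top');a=snap('scene');w=snap('wrist')
f=lambda s,x0,y0,x1,y1:cv2.resize(s['pixels'][y0:y1,x0:x1,::-1],(400,400),interpolation=cv2.INTER_CUBIC)
cv2.imwrite('pics/m5.png',np.hstack([f(a,280,190,420,330),f(w,80,40,460,420)]))
E
```

```text
{'t': 26.5667, 'joints': array([-20.2402706 ,  32.35067525,  45.68224547,  93.0642865 ,
       -24.89075754,  65.26180579,  19.1558472 ]), 'joint_vel': array([ -7.98704322, -19.1789382 ,  13.21384085, -29.69178278,
        17.80750968,  43.77569171, -15.9145918 ]), 'effort': array([  0.92661962, -43.30187559,   8.6267513 , -16.66527987,
        -0.27276018,  -0.64573986,   0.28338737]), 'tcp_pos': array([ 0.57459713, -0.10384211,  0.25598466]), 'tcp_rot': array([-1.79988290e+02,  3.50908030e-02,  7.75404435e+01]), 'force': array([-0.17003495, -0.66089659, -0.36076681]), 'torque': array([-0.030818  ,  0.01669929, -0.00534744]), 'grasp_force': 0.0, 'gripper_width': 0.0677097727510908}
```

View pics/m5.png

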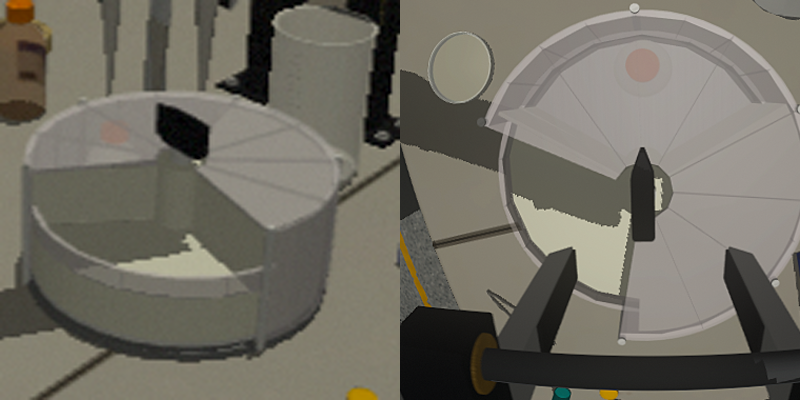

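The shallow bay fills the opening: wrist crop (570,240). The bottle still stands, with its cap at wrist crop (642,65). Now vial 3; the vial meant is the yellow-capped one at top px (416,238), the turquoise ones being look-alikes.

Call:
{"name": "arm_command", "arguments": {"series": [[[0,0,-4],[-5,-13,0],0],[[0,0,-6],[-11,-28,0],0],[[0,0,-6],[-12,-30,0],0],[[0,0,-6],[-12,-30,0],0.2],[[0,0,-6],[-12,-30,0],0.3],[[0,0,-6],[-12,-30,0],0.35],[[0,0,-6],[-12,-30,-10],0.35],[[0,0,-6],[-12,-30,-25],0.35],[[0,0,-6],[-12,-30,-30],0.35],[[0,0,-6],[-10,-24,-30],0.35],[[0,0,-2.7],[-4.6,-12,-30],0.35],[[0,0,0],[0,0,-11],0.35]], "newtons": 8}}

```text
t: 27.72
tcp_pos: [0.4561, -0.3901, 0.1156]
tcp_rot: [-179.8, 0.3, 16.4]
force: [-0.0, 0.9, -0.0]
gripper_width: 0.0609
grasp_force: 0.0
```

```bash
python3 - <<'E'
from h import *
s=bot.read_state();print(s['tcp_pos'],s['tcp_rot'])
w=snap('wrist');a=snap('scene');b=snap('top')
for c in blobs(w,(20,150,90),(30,255,255),(0,0,640,480),60):print(c,hit(w,*c[0],.052,True),hit(w,*c[0],.056,True))
p=blobs(a,(20,150,90),(30,255,255),(380,300,480,420),8);q=blobs(b,(20,150,90),(30,255,255),(380,200,440,270),8);print(p,q)
E
```

```text
[ 0.45613077 -0.39013465  0.11558987] [-179.774474     0.34458     16.4478856]
([320.3, 240.1], [304, 222, 34, 36, 947]) [ 0.45951345 -0.391518    0.052     ] [ 0.46069681 -0.39115233  0.056     ]
([6.1, 299.7], [0, 295, 15, 10, 72]) [ 0.29866589 -0.08726489  0.052     ] [ 0.30228371 -0.09150416  0.056     ]
([457.1, 401.5], [454, 388, 7, 24, 71]) [ 0.33786555 -0.56856637  0.052     ] [ 0.34089008 -0.56552103  0.056     ]
([363.8, 419.3], [306, 411, 108, 19, 547]) [ 0.29699112 -0.48396009  0.052     ] [ 0.30063429 -0.48219528  0.056     ]
[([406.2, 330.8], [401, 326, 11, 10, 84])] [([416.6, 238.1], [413, 235, 8, 7, 41])]
```

Call:
{"name": "arm_command", "arguments": {"series": [[[0,0,0],[0,0,-15],0.35],[[0,0,0],[0,0,-25],0.35],[[0,0,0],[0,0,-28],0.35],[[0,0,0],[0,0,-24],0.35],[[0,0,0],[0,0,-16],0.35],[[0,0,0],[0,0,-8],0.35],[[0,0,0],[0,0,-5],0.35],[[0,0,0],[0,0,-3],0.35],[[0,0,0],[0,0,0],0.5]]}}

```text
t: 28.62
tcp_pos: [0.4617, -0.389, -0.0026]
tcp_rot: [179.9, -0.1, 16.9]
force: [-0.0, -0.2, 0.6]
gripper_width: 0.0571
grasp_force: 0.0
```

Call:
{"name": "arm_command", "arguments": {"series": [[[0,0,0],[0,0,0],0.6],[[0,0,0],[0,0,0],1],[[0,0,0],[0,0,0],1],[[0,0,0],[0,0,0],1],[[0,0,0],[0,0,0],1],[[0,0,0],[0,0,0],1],[[0,0,0],[0,0,0],1]]}}

```text
t: 29.2
tcp_pos: [0.461, -0.3891, -0.0031]
tcp_rot: [180.0, -0.0, 16.9]
force: [-0.6, 1.2, 3.6]
gripper_width: 0.0269
grasp_force: 8.0
```

Call:
{"name": "arm_command", "arguments": {"series": [[[0,0,0],[0,0,6],1],[[0,0,0],[0,0,16],1],[[0,0,0],[0,0,28],1],[[0,0,0],[0,0,35],1],[[0,0,0],[0,0,35],1],[[0,0,0],[0,0,30],1],[[0,0,0],[3,10,24],1],[[0,0,0],[5,22,12],1],[[0,0,0],[6,30,4],1],[[0,0,0],[6,33,0],1],[[0,0,0],[6,33,0],1],[[0,0,0],[6,33,0],1]]}}

```text
t: 30.2
tcp_pos: [0.4926, -0.2265, 0.1869]
tcp_rot: [-180.0, -0.0, 16.8]
force: [0.0, 0.1, -0.8]
gripper_width: 0.0269
grasp_force: 8.0
```

Call:
{"name": "arm_command", "arguments": {"series": [[[0,0,0],[5,26,0],1],[[0,0,0],[3,15,0],1],[[0,0,0],[1,7,0],1],[[0,0,0],[0,0,-12],1],[[0,0,0],[0,0,-22],1],[[0,0,0],[0,0,-28],1],[[0,0,0],[0,0,-25],1],[[0,0,0],[0,0,-15],1],[[0,0,0],[0,0,-8],1],[[0,0,0],[0,0,-4],1],[[0,0,0],[0,0,-4],1],[[0,0,0],[0,0,0],1]]}}

```text
t: 31.2
tcp_pos: [0.5017, -0.1808, 0.0685]
tcp_rot: [180.0, -0.0, 16.8]
force: [-0.4, -0.7, -0.5]
gripper_width: 0.0265
grasp_force: 8.0
```

Call:
{"name": "arm_command", "arguments": {"series": [[[0,0,0],[0,0,-2],1],[[0,0,0],[0,0,-2],1],[[0,0,0],[0,0,0],1],[[0,0,0],[0,0,0],1]]}}

```text
t: 31.53
tcp_pos: [0.502, -0.1799, 0.0648]
tcp_rot: [180.0, -0.0, 16.9]
force: [-0.2, 0.5, -0.0]
gripper_width: 0.0267
grasp_force: 8.0
```

Call:
{"name": "arm_command", "arguments": {"series": [[[0,0,0],[0,0,-1],1],[[0,0,0],[0,0,-0.5],1],[[0,0,0],[0,0,0],1],[[0,0,0],[0,0,0],1]]}}

```text
t: 31.87
tcp_pos: [0.5018, -0.1799, 0.063]
tcp_rot: [180.0, -0.0, 16.9]
force: [-0.3, -0.9, -0.9]
gripper_width: 0.0266
grasp_force: 8.0
```

Call:
{"name": "arm_command", "arguments": {"series": [[[0,0,0],[0,0,-0.7],1],[[0,0,0],[0,0,0],1],[[0,0,0],[0,0,0],0.68],[[0,0,0],[0,0,0],0.64],[[0,0,0],[0,0,0],0.6],[[0,0,0],[0,0,0],0.55],[[0,0,0],[0,0,0],0.55],[[0,0,0],[0,0,10],0.55],[[0,0,0],[0,0,25],0.55],[[0,0,0],[0,0,40],0.55],[[0,0,0],[0,0,40],0.55],[[0,0,0],[0,0,40],0.55]]}}

```text
t: 32.87
tcp_pos: [0.501, -0.1802, 0.2196]
tcp_rot: [180.0, 0.1, 16.8]
force: [1.5, -1.4, -0.6]
gripper_width: 0.0422
grasp_force: 0.0
```

```bash
python3 - <<'E'
from h import *
s=bot.read_state();print(s['tcp_pos'],s['tcp_rot'],s['joints'])
w=snap('wrist');a=snap('scene');b=snap('top')
Y=((20,150,90),(30,255,255))
for c in blobs(w,*Y,(150,100,500,380),100):print(c,hit(w,*c[0],.12,True))
p=blobs(a,*Y,(200,200,480,420),8);q=blobs(b,*Y,(210,180,440,310),8);print(p,q)
E
```

```text
[ 0.50097364 -0.18019077  0.21957797] [1.79990076e+02 5.46102211e-02 1.68038959e+01] [-21.26371472  36.75335638  63.0835923  103.97713404 -36.78211259
  62.85370628 -17.96955911]
([318.0, 234.2], [304, 218, 29, 31, 670]) [ 0.49875915 -0.1817794   0.12      ]
[([257.2, 236.5], [253, 233, 9, 8, 53]), ([232.5, 251.5], [228, 248, 9, 8, 60]), ([348.5, 270.9], [344, 267, 10, 8, 53])] [([356.1, 236.9], [353, 234, 7, 7, 42]), ([234.3, 271.6], [231, 268, 8, 8, 54]), ([250.9, 300.5], [247, 297, 9, 8, 56])]
```

```bash
python3 - <<'E'
from h import *
a=snap('scene');b=snap('top')
print(tri(a,(232.5,251.5),b,(250.9,300.5)),tri(a,(257.2,236.5),b,(234.3,271.6)))
E
```

```text
(array([0.42879719, 0.20803396, 0.05247034]), np.float64(0.001537290214634449)) (array([0.54978722, 0.22782871, 0.05217409]), np.float64(0.0004462217102003863))
```

Call:
{"name": "arm_command", "arguments": {"series": [[[0,0,5],[-4,20,0],0.35],[[0,0,5],[-7,36,0],0.35],[[0,0,5],[-7,36,0],0.35],[[0,0,5],[-7,36,0],0.35],[[0,0,5],[-7,36,0],0.35],[[0,0,5],[-7,36,0],0.35],[[0,0,5],[-7,36,0],0.35],[[0,0,5],[-7,36,0],0.35],[[0,0,5],[-7,36,-20],0.35],[[0,0,5],[-7,36,-30],0.35],[[0,0,5],[-6,28,-30],0.35],[[0,0,5],[-2,12,-20],0.35]]}}

```text
t: 34.12
tcp_pos: [0.4236, 0.2035, 0.1175]
tcp_rot: [-179.7, 0.1, 77.4]
force: [0.2, -0.3, -0.4]
gripper_width: 0.0612
grasp_force: 0.0
```

```bash
python3 - <<'E'
from h import *
s=bot.read_state();print(s['tcp_pos'],s['tcp_rot'],s['joints'])
w=snap('wrist')
for c in blobs(w,(20,150,90),(30,255,255),(100,50,540,380),100):print(c,hit(w,*c[0],.054,True))
E
```

```text
[0.42356447 0.2034637  0.11746055] [-1.79672158e+02  1.11949864e-01  7.74462353e+01] [-58.35149564  34.1753629   44.23052623 119.29155091 -36.60869923
  41.23673451  -2.72370088]
([471.7, 176.6], [453, 160, 37, 35, 988]) [0.5490669  0.22907964 0.054     ]
([322.7, 235.8], [305, 217, 37, 38, 1071]) [0.42906608 0.20792242 0.054     ]
```

Call:
{"name": "arm_command", "arguments": {"series": [[[0,0,0],[3,4,-15],0.35],[[0,0,0],[0,0,-25],0.35],[[0,0,0],[0,0,-28],0.35],[[0,0,0],[0,0,-24],0.35],[[0,0,0],[0,0,-14],0.35],[[0,0,0],[0,0,-7],0.35],[[0,0,0],[0,0,-5],0.35],[[0,0,0],[0,0,-2],0.35],[[0,0,0],[0,0,0],0.5]]}}

```text
t: 34.92
tcp_pos: [0.431, 0.2033, 0.0012]
tcp_rot: [180.0, -0.0, 76.8]
force: [0.6, 0.3, 0.3]
gripper_width: 0.0577
grasp_force: 0.0
```

Call:
{"name": "arm_command", "arguments": {"series": [[[0,0,0],[0,0,0],0.6],[[0,0,0],[0,0,0],1],[[0,0,0],[0,0,0],1],[[0,0,0],[0,0,0],1],[[0,0,0],[0,0,0],1],[[0,0,0],[0,0,0],1],[[0,0,0],[0,0,0],1]]}}

```text
t: 35.5
tcp_pos: [0.4308, 0.2039, 0.0014]
tcp_rot: [180.0, -0.0, 76.9]
force: [-1.3, 0.3, 4.8]
gripper_width: 0.0289
grasp_force: 8.0
```

Call:
{"name": "arm_command", "arguments": {"series": [[[0,0,0],[0,0,6],1],[[0,0,0],[0,0,16],1],[[0,0,0],[0,0,28],1],[[0,0,0],[0,0,35],1],[[0,0,0],[0,0,35],1],[[0,0,-3],[0,0,30],1],[[0,0,-4],[2,-10,24],1],[[0,0,-5],[3,-20,12],1],[[0,0,-5],[4,-26,4],1],[[0,0,-5],[4,-29,0],1],[[0,0,-5],[4,-29,0],1],[[0,0,-5],[4,-29,0],1]]}}

```text
t: 36.5
tcp_pos: [0.4513, 0.0595, 0.1914]
tcp_rot: [-180.0, -0.0, 44.7]
force: [0.6, 0.2, -0.0]
gripper_width: 0.0286
grasp_force: 8.0
```

Call:
{"name": "arm_command", "arguments": {"series": [[[0,0,-5],[4,-29,0],1],[[0,0,-5],[4,-29,0],1],[[0,0,-5],[4,-28,0],1],[[0,0,-5],[4,-25,0],1],[[0,0,-5],[3,-15,0],1],[[0,0,-3],[1,-7,0],1],[[0,0,0],[0,-3,0],1],[[0,0,0],[0,0,0],1],[[0,0,0],[0,0,0],1]]}}

```text
t: 37.25
tcp_pos: [0.4713, -0.0747, 0.1909]
tcp_rot: [-180.0, 0.0, 17.0]
force: [-0.2, 0.4, -0.4]
gripper_width: 0.0285
grasp_force: 8.0
```

Call:
{"name": "arm_command", "arguments": {"series": [[[0,0,0],[0,0,-12],1],[[0,0,0],[0,0,-24],1],[[0,0,0],[0,0,-28],1],[[0,0,0],[0,0,-26],1],[[0,0,0],[0,0,-16],1],[[0,0,0],[0,0,-8],1],[[0,0,0],[0,0,-4],1],[[0,0,0],[0,0,-3],1],[[0,0,0],[0,0,-1],1],[[0,0,0],[0,0,0],1],[[0,0,0],[0,0,0],1]]}}

```text
t: 38.17
tcp_pos: [0.4722, -0.0754, 0.0696]
tcp_rot: [180.0, -0.1, 16.9]
force: [-0.1, -0.4, -0.5]
gripper_width: 0.0287
grasp_force: 8.0
```

Call:
{"name": "arm_command", "arguments": {"series": [[[0,0,0],[0,0,-1],1],[[0,0,0],[0,0,-0.7],1],[[0,0,0],[0,0,0],1],[[0,0,0],[0,0,0],1]]}}

```text
t: 38.5
tcp_pos: [0.4717, -0.0753, 0.0674]
tcp_rot: [180.0, -0.0, 16.9]
force: [-0.9, -0.1, 0.3]
gripper_width: 0.0287
grasp_force: 8.0
```

Call:
{"name": "arm_command", "arguments": {"series": [[[0,0,0],[0,0,-0.7],1],[[0,0,0],[0,0,0],1],[[0,0,0],[0,0,0],0.66],[[0,0,0],[0,0,0],0.62],[[0,0,0],[0,0,0],0.58],[[0,0,0],[0,0,0],0.53],[[0,0,0],[0,0,0],0.53],[[0,0,0],[0,0,10],0.53],[[0,0,0],[0,0,25],0.53],[[0,0,0],[0,0,40],0.53],[[0,0,0],[0,0,40],0.53],[[0,0,0],[0,0,40],0.53]]}}

```text
t: 39.5
tcp_pos: [0.4707, -0.0759, 0.2238]
tcp_rot: [180.0, 0.1, 16.8]
force: [1.0, 0.7, -0.9]
gripper_width: 0.0442
grasp_force: 0.0
```

```bash
python3 - <<'E'
from h import *
s=bot.read_state();print(s['tcp_pos'],s['tcp_rot'])
w=snap('wrist')
for c in blobs(w,(20,150,90),(30,255,255),(100,50,540,380),60):print(c,hit(w,*c[0],.122,True))
E
```

```text
[ 0.47073122 -0.07587002  0.22380208] [1.79980974e+02 7.04561473e-02 1.67882266e+01]
([317.4, 225.7], [302, 209, 32, 33, 824]) [ 0.47487123 -0.07504684  0.122     ]
([440.8, 233.9], [427, 219, 28, 30, 652]) [ 0.49937453 -0.18111572  0.122     ]
([118.3, 337.7], [100, 328, 40, 20, 218]) [0.2970722 0.0931659 0.122    ]
```

Call:
{"name": "arm_command", "arguments": {"series": [[[0,0,5],[3,12,0],0.35],[[0,0,5],[6,24,0],0.35],[[0,0,5],[8,31,0],0.35],[[0,0,5],[8,31,0],0.35],[[0,0,5],[8,31,0],0.35],[[0,0,5],[8,31,0],0.35],[[0,0,5],[8,31,0],0.35],[[0,0,5],[8,31,0],0.35],[[0,0,5],[8,31,-20],0.35],[[0,0,5],[7,28,-30],0.35],[[0,0,5],[4,17,-30],0.35],[[0,0,5],[1,6,-22],0.35]]}}

```text
t: 40.55
tcp_pos: [0.5478, 0.2327, 0.1174]
tcp_rot: [-179.9, -0.0, 77.4]
force: [0.1, -0.1, 0.2]
gripper_width: 0.0609
grasp_force: 0.0
```

```bash
python3 - <<'E'
from h import *
s=bot.read_state();print(s['tcp_pos'],s['tcp_rot'])
w=snap('wrist')
for c in blobs(w,(20,150,90),(30,255,255),(100,50,540,380),60):print(c,hit(w,*c[0],.053,True))
E
```

```text
[0.54782271 0.23271465 0.11741551] [-1.79910736e+02 -2.15294830e-02  7.74073675e+01]
([320.8, 249.4], [303, 231, 36, 36, 1013]) [0.54988841 0.22690867 0.053     ]
```

Call:
{"name": "arm_command", "arguments": {"series": [[[0,0,0],[1,-3,-15],0.35],[[0,0,0],[0,0,-25],0.35],[[0,0,0],[0,0,-28],0.35],[[0,0,0],[0,0,-24],0.35],[[0,0,0],[0,0,-14],0.35],[[0,0,0],[0,0,-7],0.35],[[0,0,0],[0,0,-4],0.35],[[0,0,0],[0,0,-2],0.35],[[0,0,0],[0,0,0],0.5]]}}

```text
t: 41.35
tcp_pos: [0.5504, 0.2256, 0.0015]
tcp_rot: [179.9, -0.0, 76.9]
force: [-0.8, -0.7, 0.7]
gripper_width: 0.0575
grasp_force: 0.0
```

Call:
{"name": "arm_command", "arguments": {"series": [[[0,0,0],[0,0,0],0.6],[[0,0,0],[0,0,0],1],[[0,0,0],[0,0,0],1],[[0,0,0],[0,0,0],1],[[0,0,0],[0,0,0],1],[[0,0,0],[0,0,0],1],[[0,0,0],[0,0,0],1]]}}

```text
t: 41.93
tcp_pos: [0.5499, 0.2258, 0.001]
tcp_rot: [180.0, -0.0, 76.9]
force: [-0.2, 0.5, 4.0]
gripper_width: 0.0289
grasp_force: 8.0
```

Call:
{"name": "arm_command", "arguments": {"series": [[[0,0,0],[0,0,6],1],[[0,0,0],[0,0,16],1],[[0,0,0],[0,0,28],1],[[0,0,0],[0,0,35],1],[[0,0,0],[0,0,35],1],[[0,0,-3],[0,0,35],1],[[0,0,-4],[-3,-12,24],1],[[0,0,-5],[-5,-22,12],1],[[0,0,-5],[-7,-30,4],1],[[0,0,-5],[-8,-34,0],1],[[0,0,-5],[-8,-34,0],1],[[0,0,-5],[-8,-34,0],1]]}}

```text
t: 42.93
tcp_pos: [0.5099, 0.0584, 0.196]
tcp_rot: [-180.0, -0.0, 44.7]
force: [1.3, -1.1, 0.2]
gripper_width: 0.0286
grasp_force: 8.0
```

Call:
{"name": "arm_command", "arguments": {"series": [[[0,0,-5],[-8,-34,0],1],[[0,0,-5],[-8,-34,0],1],[[0,0,-5],[-8,-34,0],1],[[0,0,-5],[-8,-34,0],1],[[0,0,-5],[-6,-27,0],1],[[0,0,-3],[-4.5,-18,0],1],[[0,0,0],[-2,-9,0],1],[[0,0,0],[-1,-4.5,0],1],[[0,0,0],[0,0,0],1],[[0,0,0],[0,0,0],1]]}}

```text
t: 43.77
tcp_pos: [0.4655, -0.1336, 0.1954]
tcp_rot: [-179.9, -0.0, 17.0]
force: [0.3, -0.1, -0.5]
gripper_width: 0.0287
grasp_force: 8.0
```

```bash
python3 - <<'E'
from h import *
s=bot.read_state();print(s['tcp_pos'],s['tcp_rot'])
w=snap('wrist')
for c in blobs(w,(20,150,90),(30,255,255),(100,50,540,400),60):print(c,hit(w,*c[0],.122,True))
E
```

```text
[ 0.46546009 -0.13358093  0.19543183] [-1.79933073e+02 -9.78804359e-03  1.70124839e+01]
([247.2, 207.1], [230, 188, 36, 38, 1016]) [ 0.47532334 -0.07488582  0.122     ]
([388.5, 216.0], [373, 199, 32, 34, 813]) [ 0.50023649 -0.18035024  0.122     ]
([317.8, 318.3], [288, 295, 60, 49, 2240]) [ 0.4004488  -0.15408463  0.122     ]
([112.9, 338.8], [100, 331, 29, 16, 151]) [0.3109981  0.02753556 0.122     ]
```

Call:
{"name": "arm_command", "arguments": {"series": [[[0,0,0],[0,-1,-12],1],[[0,0,0],[0,0,-24],1],[[0,0,0],[0,0,-28],1],[[0,0,0],[0,0,-28],1],[[0,0,0],[0,0,-17],1],[[0,0,0],[0,0,-9],1],[[0,0,0],[0,0,-4],1],[[0,0,0],[0,0,-3],1],[[0,0,0],[0,0,-1],1],[[0,0,0],[0,0,0],1],[[0,0,0],[0,0,0],1]]}}

```text
t: 44.73
tcp_pos: [0.4658, -0.136, 0.0703]
tcp_rot: [180.0, -0.1, 16.9]
force: [-0.1, 0.4, 0.7]
gripper_width: 0.0288
grasp_force: 8.0
```

Call:
{"name": "arm_command", "arguments": {"series": [[[0,0,0],[0,0,-1],1],[[0,0,0],[0,0,-0.7],1],[[0,0,0],[0,0,0],1],[[0,0,0],[0,0,0],1]]}}

```text
t: 45.07
tcp_pos: [0.4652, -0.1358, 0.068]
tcp_rot: [180.0, -0.0, 16.9]
force: [-0.2, -0.0, -0.8]
gripper_width: 0.029
grasp_force: 8.0
```

Call:
{"name": "arm_command", "arguments": {"series": [[[0,0,0],[0,0,-0.8],1],[[0,0,0],[0,0,-0.6],1],[[0,0,0],[0,0,0],1],[[0,0,0],[0,0,0],0.66],[[0,0,0],[0,0,0],0.62],[[0,0,0],[0,0,0],0.58],[[0,0,0],[0,0,0],0.56],[[0,0,0],[0,0,0],0.56],[[0,0,0],[0,0,10],0.56],[[0,0,0],[0,0,25],0.56],[[0,0,0],[0,0,40],0.56],[[0,0,0],[0,0,40],0.56]]}}

```text
t: 46.07
tcp_pos: [0.4638, -0.136, 0.1829]
tcp_rot: [-180.0, 0.2, 16.8]
force: [0.5, 0.8, 0.2]
gripper_width: 0.0415
grasp_force: 0.0
```

Call:
{"name": "arm_command", "arguments": {"series": [[[0,0,3],[2,0,35],0.5],[[0,0,5],[8,2,15],0.4],[[0,0,6],[14,4,0],0.2],[[0,0,6],[16,5,0],0],[[0,0,6],[16,5,0],0],[[0,0,6],[16,5,0],0],[[0,0,6],[14,4,0],0],[[0,0,6],[12,4,0],0],[[0,0,6],[7,2,0],0],[[0,0,6],[4,1,0],0],[[0,0,3],[0,0,0],0],[[0,0,0],[0,0,0],0]]}}

```text
t: 47.07
tcp_pos: [0.5741, -0.1042, 0.2321]
tcp_rot: [180.0, 0.0, 75.9]
force: [0.3, -0.7, 0.9]
gripper_width: 0.0941
grasp_force: 0.0
```

```bash
python3 - <<'E'
from h import *
print(bot.read_state())
b=snap('top');a=snap('scene');w=snap('wrist')
f=lambda s,x0,y0,x1,y1:cv2.resize(s['pixels'][y0:y1,x0:x1,::-1],(400,400),interpolation=cv2.INTER_CUBIC)
cv2.imwrite('pics/m6.png',np.hstack([f(a,280,190,420,330),f(w,80,40,460,420)]))
E
```

```text
{'t': 47.0667, 'joints': array([-20.3008236 ,  33.89313803,  45.99980344,  95.13498886,
       -26.8479243 ,  62.58573964,  19.41984317]), 'joint_vel': array([-0.39191876,  0.33101634,  1.39003974,  0.62452608, -0.94869662,
        0.16849099, -3.91218999]), 'effort': array([-9.97203612e-02, -4.51799905e+01,  8.86388898e+00, -1.78092223e+01,
       -6.81851561e-04, -7.06462335e-03,  4.96177375e-01]), 'tcp_pos': array([ 0.57405159, -0.10420247,  0.23214079]), 'tcp_rot': array([1.79984682e+02, 1.60673995e-02, 7.59277576e+01]), 'force': array([ 0.26907757, -0.73039661,  0.89385242]), 'torque': array([-0.10754296,  0.06744938,  0.04136068]), 'grasp_force': 0.0, 'gripper_width': 0.09412135079846332}
```

View pics/m6.png

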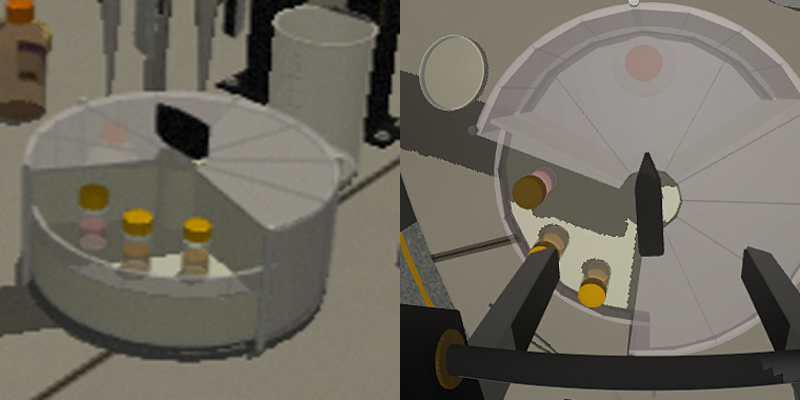

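All three vials stand in the shallow bay (scene crop (93,215), (137,240), (197,250)), and the bottle cap is at wrist crop (643,62). Last step is to close it.

Call:
{"name": "arm_command", "arguments": {"series": [[[0,0,1],[0,0,-15],0],[[0,0,0],[0,0,-25],0],[[0,0,0],[0,0,-22],0.1],[[0,0,0],[0,0,-14],0.2],[[0,0,0],[0,0,-8],0.3],[[0,0,0],[0,0,-5],0.5],[[0,0,0],[0,0,0],0.6],[[0,0,0],[0,0,0],0.7],[[0,0,0],[0,0,0],0.75],[[0,0,0],[0,0,0],0.8],[[0,0,0],[0,0,0],1],[[0,0,0],[0,0,0],1]], "newtons": 15}}

```text
t: 48.22
tcp_pos: [0.5744, -0.1039, 0.143]
tcp_rot: [179.9, -0.0, 76.9]
force: [0.8, 0.3, -0.1]
gripper_width: 0.0311
grasp_force: 0.0
```

Call:
{"name": "arm_command", "arguments": {"series": [[[0,0,0],[0,0,0],1],[[0,0,0],[0,0,0],1],[[0,0,0],[0,0,0],1],[[0,0,0],[0,0,0],1]]}}

```text
t: 48.55
tcp_pos: [0.5734, -0.1037, 0.1426]
tcp_rot: [-179.9, -0.0, 76.9]
force: [-4.3, 0.9, 3.4]
gripper_width: 0.018
grasp_force: 14.9
```

Call:
{"name": "arm_command", "arguments": {"series": [[[0,0,-0.4],[0,0,0],1],[[0,0,-0.8],[0,0,0],1],[[0,0,-1.2],[0,0,0],1],[[0,0,-1.6],[0,0,0],1],[[0,0,-2],[0,0,0],1],[[0,0,-2.5],[0,0,0],1],[[0,0,-3],[0,0,0],1],[[0,0,-3],[0,0,0],1],[[0,0,-3],[0,0,0],1],[[0,0,-3],[0,0,0],1],[[0,0,-3],[0,0,0],1],[[0,0,-3],[0,0,0],1]]}}

```text
t: 49.55
tcp_pos: [0.5732, -0.1036, 0.1426]
tcp_rot: [-179.9, 0.0, 50.2]
force: [-4.7, 0.9, 5.6]
gripper_width: 0.0178
grasp_force: 14.9
```

Call:
{"name": "arm_command", "arguments": {"series": [[[0,0,-3],[0,0,0],1],[[0,0,-3],[0,0,0],1],[[0,0,-3],[0,0,0],1],[[0,0,-3],[0,0,0],1],[[0,0,-3],[0,0,0],1],[[0,0,-3],[0,0,0],1],[[0,0,-3],[0,0,0],1],[[0,0,-2.5],[0,0,0],1],[[0,0,-2],[0,0,0],1],[[0,0,-1.5],[0,0,0],1],[[0,0,-1],[0,0,0],1],[[0,0,-0.5],[0,0,0],1]]}}

```text
t: 50.55
tcp_pos: [0.5731, -0.1034, 0.1426]
tcp_rot: [-179.9, 0.1, 21.8]
force: [-5.2, 1.9, 7.0]
gripper_width: 0.0176
grasp_force: 14.9
```

```bash
python3 -c "
from h import *
s=bot.read_state();print(s['joints'],s['tcp_rot'],s['joint_vel'])"
```

```text
[-24.51749333  44.99087491  56.38537517 101.32803773 -43.62617891
  58.60101493 -19.46406811] [-1.79907910e+02  8.04658771e-02  2.17838240e+01] [-0.56880037  0.67580931  1.33194822 -0.0545869  -0.94391282  0.80690019
 -4.24820244]
```

Call:
{"name": "arm_command", "arguments": {"series": [[[0,0,0],[0,0,0],0.75],[[0,0,0],[0,0,0],0.7],[[0,0,0],[0,0,0],0.6],[[0,0,0],[0,0,0],0.4],[[0,0,0],[0,0,20],0.2],[[0,0,0],[0,0,30],0],[[0,0,4],[0,0,30],0],[[0,0,7],[0,0,0],0],[[0,0,7],[0,0,0],0],[[0,0,7],[0,0,0],0],[[0,0,7],[0,0,0],0],[[0,0,7],[0,0,0],0]]}}

```text
t: 51.55
tcp_pos: [0.5745, -0.1039, 0.2226]
tcp_rot: [179.9, -0.0, 61.2]
force: [0.9, -0.2, -0.5]
gripper_width: 0.0908
grasp_force: 0.0
```

Call:
{"name": "arm_command", "arguments": {"series": [[[0,0,7],[0,0,0],0],[[0,0,7],[0,0,0],0],[[0,0,7],[0,0,0],0],[[0,0,7],[0,0,0],0],[[0,0,7],[0,0,0],0],[[0,0,7],[0,0,0],0],[[0,0,7],[0,0,0],0],[[0,0,7],[0,0,0],0],[[0,0,7],[0,0,0],0],[[0,0,7],[0,0,0],0],[[0,0,7],[0,0,0],0],[[0,0,7],[0,0,0],0]]}}

```text
t: 52.55
tcp_pos: [0.5745, -0.1041, 0.2225]
tcp_rot: [180.0, 0.0, 145.2]
force: [-0.6, -0.4, 0.4]
gripper_width: 0.0943
grasp_force: 0.0
```

Call:
{"name": "arm_command", "arguments": {"series": [[[0,0,7],[0,0,0],0],[[0,0,7],[0,0,0],0],[[0,0,7],[0,0,0],0],[[0,0,7],[0,0,0],0],[[0,0,7],[0,0,0],0],[[0,0,7],[0,0,0],0],[[0,0,7],[0,0,0],0],[[0,0,6],[0,0,0],0],[[0,0,2],[0,0,0],0],[[0,0,0],[0,0,0],0]]}}

```text
t: 53.38
tcp_pos: [0.5744, -0.1042, 0.2225]
tcp_rot: [-180.0, 0.0, -158.1]
force: [0.6, 0.0, 0.5]
gripper_width: 0.094
grasp_force: 0.0
```

Call:
{"name": "arm_command", "arguments": {"series": [[[0,0,0],[0,0,-15],0],[[0,0,0],[0,0,-25],0.1],[[0,0,0],[0,0,-20],0.2],[[0,0,0],[0,0,-12],0.3],[[0,0,0],[0,0,-7],0.5],[[0,0,0],[0,0,0],0.7],[[0,0,0],[0,0,0],0.75],[[0,0,0],[0,0,0],0.8],[[0,0,0],[0,0,0],1],[[0,0,0],[0,0,0],1],[[0,0,0],[0,0,0],1],[[0,0,0],[0,0,0],1]]}}

```text
t: 54.38
tcp_pos: [0.5744, -0.1039, 0.1439]
tcp_rot: [-180.0, 0.0, -158.1]
force: [-0.3, -0.2, -0.2]
gripper_width: 0.024
grasp_force: 0.0
```

Call:
{"name": "arm_command", "arguments": {"series": [[[0,0,0],[0,0,0],1],[[0,0,0],[0,0,0],1],[[0,0,0],[0,0,0],1],[[0,0,0],[0,0,0],1]]}}

```text
t: 54.72
tcp_pos: [0.574, -0.1031, 0.1437]
tcp_rot: [179.9, 0.0, -158.1]
force: [-1.2, 3.1, 4.4]
gripper_width: 0.018
grasp_force: 15.0
```

Call:
{"name": "arm_command", "arguments": {"series": [[[0,0,-0.4],[0,0,0],1],[[0,0,-0.8],[0,0,0],1],[[0,0,-1.2],[0,0,0],1],[[0,0,-1.6],[0,0,0],1],[[0,0,-2],[0,0,0],1],[[0,0,-2.5],[0,0,0],1],[[0,0,-3],[0,0,0],1],[[0,0,-3],[0,0,0],1],[[0,0,-3],[0,0,0],1],[[0,0,-3],[0,0,0],1],[[0,0,-3],[0,0,0],1],[[0,0,-3],[0,0,0],1]]}}

```text
t: 55.72
tcp_pos: [0.574, -0.1033, 0.1437]
tcp_rot: [180.0, -0.0, 175.2]
force: [-2.1, 3.5, 5.3]
gripper_width: 0.0179
grasp_force: 15.0
```

Call:
{"name": "arm_command", "arguments": {"series": [[[0,0,-3],[0,0,0],1],[[0,0,-3],[0,0,0],1],[[0,0,-3],[0,0,0],1],[[0,0,-3],[0,0,0],1],[[0,0,-3],[0,0,0],1],[[0,0,-3],[0,0,0],1],[[0,0,-3],[0,0,0],1],[[0,0,-3],[0,0,0],1],[[0,0,-3],[0,0,0],1],[[0,0,-3],[0,0,0],1],[[0,0,-2.5],[0,0,0],1],[[0,0,-2],[0,0,0],1]]}}

```text
t: 56.72
tcp_pos: [0.5739, -0.1036, 0.1437]
tcp_rot: [-180.0, -0.0, 140.7]
force: [-3.0, 2.5, 4.9]
gripper_width: 0.0179
grasp_force: 15.0
```

Call:
{"name": "arm_command", "arguments": {"series": [[[0,0,-1.5],[0,0,0],1],[[0,0,-0.8],[0,0,0],1],[[0,0,-0.4],[0,0,0],1],[[0,0,0],[0,0,0],1],[[0,0,0],[0,0,0],0.75],[[0,0,0],[0,0,0],0.65],[[0,0,0],[0,0,0],0.5],[[0,0,0],[0,0,0],0.3],[[0,0,0],[0,0,20],0.2],[[0,0,0],[0,0,30],0],[[0,0,0],[0,0,40],0],[[0,0,0],[0,0,40],0]]}}

```text
t: 57.72
tcp_pos: [0.5734, -0.1041, 0.2743]
tcp_rot: [-179.9, -0.1, 138.1]
force: [0.7, 0.2, 0.6]
gripper_width: 0.0667
grasp_force: 0.0
```

Call:
{"name": "arm_command", "arguments": {"series": [[[0,0,0],[0,35,20],0],[[0,0,0],[0,40,0],0],[[0,0,0],[0,40,0],0],[[0,0,0],[0,40,0],0],[[0,0,0],[0,40,0],0],[[0,0,0],[0,20,0],0],[[0,0,0],[0,0,0],0]]}}

```text
t: 58.3
tcp_pos: [0.5737, 0.1184, 0.2926]
tcp_rot: [179.9, -0.2, 138.7]
force: [-0.7, 0.5, -0.9]
gripper_width: 0.0943
grasp_force: 0.0
```

```bash
python3 - <<'E'
from h import *
b=snap('top');a=snap('scene');w=snap('wrist');print(bot.read_state()['tcp_rot'])
f=lambda s,x0,y0,x1,y1:cv2.resize(s['pixels'][y0:y1,x0:x1,::-1],(400,400),interpolation=cv2.INTER_CUBIC)
cv2.imwrite('pics/m7.png',np.hstack([f(a,280,190,420,330),f(b,265,165,395,295)]))
E
```

```text
[-1.79937643e+02  5.89188210e-02  1.38112106e+02]
```

View pics/m7.png

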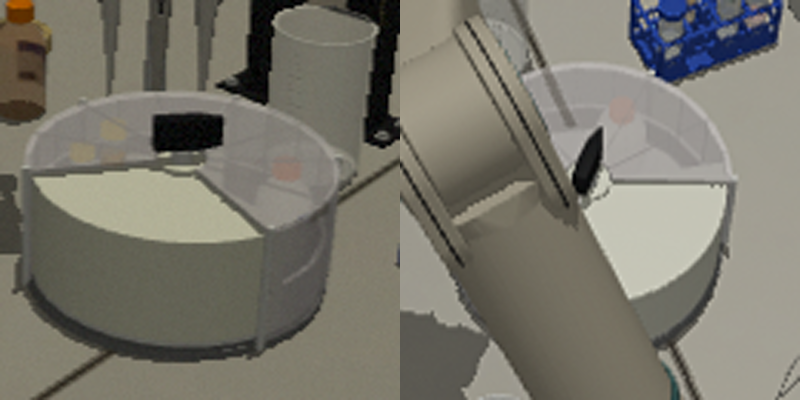

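The block fills the whole opening, scene crop (150,215), and the caps behind the cover stand upright: vials at (80-115,130-155), bottle at (287,168).

```bash
python3 -c "
from rig import bot
print(bot.sign_off())"
```

```text
the job is handed in; nothing more can be done
None
```

The job is handed in: the white bottle stands in the deep bay, the three yellow-capped vials stand in the shallow bay, and the solid block fills the opening; no clear bottle was on the bench, and no verdict came back at sign-off.

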